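Weigh out spacer rings on the kitting scale

TASK

Take steel rings from the blue tray one at a time and thread them down over the scale's brass spigot, setting each down gently, until the pointer rests in the green zone of the dial; leave the remaining rings in the tray. Then press the blue button fully once to book the weight and let go; do not press it before the pointer rests in the green. Never push or drop anything so hard that the pointer reaches the red zone, and leave everything else where it is.

Things in the scene. Friction and masses are not known exactly. Their poses are not given: they have to be found in the camera images.
- scale: Grey parts scale, fixed to the bench: housing 330 mm long (its x), 150 mm wide (its y), 55 mm high. Origin: on the bench surface under the nominal axis of the weighing pan; z up, x towards the dial; the housing runs from x = -130 to +200 mm. Push button at x = -98 mm, flat dial at x = +132 mm. Pan: round, steel, 100 mm across.
- spigot (a point): Nominal tip of the upright brass spigot on the pan, 121 mm above the bench, at pointer 0 (it sinks with the pan). Spigot: 15 mm thick, stands 46 mm above the pan, flat tip. It has side play: the real spigot stands up to 4 mm off this point in each of the scale's x and y, unreported; find it by feel. It stays put unless pushed sideways with over 6 N.
- dial (a point): Centre of the white dial, 120 mm across, flat on top of the housing, 62 mm up. The load on the pan, rings and pushing together, turns its pointer: the pan rides on a soft spring and sinks 1 mm per newton (hard stop 13 mm down, past the red zone). Axes as the scale's.
- pointer (a joint): Black pointer of the dial, rad: 0.30 per newton on the pan (0.30 per mm that it sinks), about 0.34 per ring. At 0 it points along the scale's +y; it turns clockwise seen from above, through the scale's +x. It starts between about 0.1 and 0.65, as the pan's own weight differs. Green zone 1.04 to 1.44; red zone from 2.5.
- button (a joint): Blue push button, m: 0 released, 0.006 fully down, needs about 4 N to go fully down; springs back.
- button_top (a point): Centre of the top face of the blue push button (28 mm diameter) on the scale housing, pressed straight down; moves with the cap.
- tray: Fixed shallow blue kitting tray 270 x 270 mm, walls 28 mm high and 5 mm thick, floor 5 mm thick; origin at the centre of its underside. It holds the five rings, a nut and an elbow.
- ring0_mid (a point): Steel spacer ring lying flat in the tray: 40 mm outside diameter, 17 mm bore (1 mm clearance all round on the spigot), 14 mm high, about 115 g (each differs a little). The point is its centre, 7 mm above its underside; z is its axis.
- ring1_mid (a point): Steel spacer ring lying flat in the tray: 40 mm outside diameter, 17 mm bore (1 mm clearance all round on the spigot), 14 mm high, about 115 g (each differs a little). The point is its centre, 7 mm above its underside; z is its axis.
- ring2_mid (a point): Steel spacer ring lying flat in the tray: 40 mm outside diameter, 17 mm bore (1 mm clearance all round on the spigot), 14 mm high, about 115 g (each differs a little). The point is its centre, 7 mm above its underside; z is its axis.
- ring3_mid (a point): Steel spacer ring lying flat in the tray: 40 mm outside diameter, 17 mm bore (1 mm clearance all round on the spigot), 14 mm high, about 115 g (each differs a little). The point is its centre, 7 mm above its underside; z is its axis.
- ring4_mid (a point): Steel spacer ring lying flat in the tray: 40 mm outside diameter, 17 mm bore (1 mm clearance all round on the spigot), 14 mm high, about 115 g (each differs a little). The point is its centre, 7 mm above its underside; z is its axis.
- nut: Bystander, leave alone: brass hexagon nut, 36 mm across flats, 18 mm high, lying in the tray among the rings. Origin at the centre of its underside.
- elbow: Bystander, leave alone: black plastic pipe elbow, about 40 mm long and 30 mm high, lying in the tray among the rings. Origin at the centre of its underside.
- carton: Bystander, leave alone: small cardboard carton 70 x 100 x 70 mm, beyond the tray and scale. Origin at the centre of its underside.
- jar: Bystander, leave alone: clear jar with black cap, 64 mm wide, 85 mm high. Origin at the centre of its underside.
- driver: Bystander, leave alone: screwdriver with yellow handle, lying flat on the bench. Origin at the centre of its underside.
- tape: Bystander, leave alone: roll of yellow tape, 90 mm wide, 25 mm high, lying flat. Origin at the centre of its underside.
- valve: Bystander, leave alone: brass valve 90 mm long with a red lever handle, 57 mm high, lying on the bench. Origin at the centre of its underside.

How it is judged:
By the outcome, as a careful person would: the job done as asked, in the order asked, and still so for the second after the job is handed in, with the robot touching nothing.
It also fails if it takes over 72 s, if anything falls off the work surface, if the arm or the gripper's body presses on something with over 40 N, if the wrist force passes 120 N, or if a joint passes its speed limit or range.

ROBOT

A 6-joint arm with a two-finger parallel gripper is mounted at the origin on the work surface. World frame = base frame: x ahead of the robot, y to its left, z up, the work surface at z = 0. Lengths are in m, angles in rad, forces in N, time in s.
With the tool pointing down it reaches from about 0.425 to 0.95 m from the base axis. Payload 3.5 kg.
Tool frame: the origin (TCP) lies at the centre of the arm's flange, where the gripper is bolted on; the fingertips stand 173 mm ahead of it and the grasp point (between the pads) lies 155 mm ahead of it (ctrl.tcp_to_grasp is the distance from the TCP to the grasp point, in m); z points along the fingers, x is the direction in which the jaws open and shut, and the axes are right-handed (so a half turn about z gives the same grasp; the last joint's range is limited). The gripper opens to 85 mm and grips with 20 to 120 N. Pads are 22 mm wide; open, the fingers measure 114 mm over their backs; the gripper's body (76 mm by 85 mm) begins 54 mm behind the grasp point. The pads swing forward as they close: fully open they stand 13 mm farther back than shut.
Start: joints at [-1.306, 0.286, 1.577, -0, 1.279, -0.15], TCP at [0.272, -0.618, 0.405] pointing down, gripper open.
Joint ranges: [-2.77, 2.77], [-0.9, 2.22], [0.21, 2.48], [-1.53, 4.67], [0.24, 2.81], [-2.84, 2.84]. Speed limits (rad/s): [2.79, 2.79, 3.14, 3.14, 3.14, 3.14].

INTERFACE

Orientations are given as a unit quaternion [x, y, z, w].
In Python, from plant import readout, imaging, ctrl, spotter gives the robot as it stands.
- The arm moves only by the tool apply_moves, never from a script. Its argument "steps" is a list of rows, each an object of numbers: "tx", "ty", "tz": the shift along the tool's x, y, z in mm; "wx", "wy", "wz": the turn, a rotation vector about the tool's x, y, z in rad. In form: [{"tx": .., "ty": .., "tz": .., "wx": .., "wy": .., "wz": ..}, ...]. A call has 1 to 12 rows; each row is the pose to reach, as a shift and turn from the pose commanded when the call began, along the tool's axes at that moment; what a row does not reach only later rows make up. A row lasts 1/10 s, in which the tool goes at most 50 mm and 8.59 degrees, less where a joint would pass 70% of its speed; a pose out of reach is approached as far as the arm can. A call with a gripper value outside its range is refused whole. "hand" is the opening, from 0 (shut) to 1 (fully open), set as the call begins (left out, the last holds). The fingers move at their own pace and stop on an object; "force" is the grip in N (left out, the last holds). Time passes only in rows, so rows that repeat a pose let the fingers close. It gives the time, the measured TCP pose, the force and the opening at its end, in the units of the state.
- readout.get_state(): the state, without advancing time (a new reading comes with each control period).
- imaging.read_camera(name): name is "side" or "top"; returns a dict with "img" (384x512x3 uint8, red, green, blue), "vfov" (degrees; the focal length in pixels is half the picture's height over the tangent of half this angle, whatever the lens; pixels are square), "cx", "cy" (the principal point, pixels), "R" (3x3) and "t" (3): a world point X has camera coordinates R X + t. Camera axes: x right, y down, z forward; pixel columns grow to the right and rows downward; lengths in m; the calibration is good to about 2 mm. A picture is of the moment at which its call begins. There is no depth.
- ctrl.sign_off(): hands the job in, once; it reports no verdict.
Trained networks look in the newest picture that a camera, given by its name, has taken for a name from the list of things; names that differ only in an ending like _2 or _b are one class to them, and where a whole thing is asked for, a point or a joint stands for the part that bears it (a point fixed in the world has none). Each returns a list of dicts, best first, with "confidence" (0 to 1); they miss things now and then, are a little off and sometimes report something else, mostly with a low value. They report only what shows in the picture. A call takes as long as a camera call.
- spotter.trace(camera, label): "region" (384x512 bool, what is visible of it) and "uv" ([column, row] in pixels, amid what is visible of it).
The state is a dict: "time": time; "qpos": joint angles; "dq": joint speeds; "joint_efforts": joint torques, N m; "eef_pos": TCP position; "tcp_rot": TCP orientation; "contact_force": force on the tool from outside, world axes, zero at the start; "wrist_torque": the same for the moment, N m; "opening": opening from 0.0 (shut) to 1.0 (fully open).
Only numpy, scipy, OpenCV 4.12 (cv2) and the standard library are available. Lean on these libraries where they do the work, as an engineer would, in place of code of your own. Each camera call takes 0.05 s, during which the arm holds its last target.

## Working session

There is one attempt and no reset: what is moved stays moved. The work goes in short steps, Python scripts to look and compute and a tool call to move; the robot and the scene stay as the last step left them, time stands still between calls to the robot, and variables do not carry over. Pictures are saved under pics/ and viewed, and the job is handed in when it is done.

Besides the shell and the picture viewer there is one more tool, called after "Call:" as name([rows], argument=value, ...), one row to a line, values as JSON. apply_moves: Moves the arm, as the interface text tells. Its arguments: {"type":"object","properties":{"steps":{"type":"array","items":{"type":"object","properties":{"tx":{"type":"number"},"ty":{"type":"number"},"tz":{"type":"number"},"wx":{"type":"number"},"wy":{"type":"number"},"wz":{"type":"number"}}}},"hand":{"type":"number"},"force":{"type":"number"}},"required":["steps"]}

```bash
ls; mkdir -p pics
python3 - <<'E'
from plant import readout, imaging, ctrl, spotter
import cv2,numpy as np
s=readout.get_state(); print(s, ctrl.tcp_to_grasp)
for n in ("side","top"):
    c=imaging.read_camera(n); cv2.imwrite(f"pics/{n}0.png",c["img"][:,:,::-1]); print(n,c["vfov"],c["cx"],c["cy"],c["R"],c["t"], "C",-np.array(c["R"]).T@np.array(c["t"]), [k for k in c])
E
```

```text
pics
{'time': 0.0, 'qpos': array([-1.30602157e+00,  2.87159275e-01,  1.57820519e+00, -1.53672796e-05,
        1.27858925e+00, -1.50016426e-01]), 'dq': array([ 0.0001459 ,  0.00152639,  0.00083769,  0.00024844, -0.00104122,
       -0.00072564]), 'joint_efforts': array([ 6.93229367e-06, -4.05982089e+01, -2.92627788e+01, -1.57187519e-04,
        5.74881735e-03,  5.12665835e-06]), 'eef_pos': array([ 0.27197085, -0.61749789,  0.40333569]), 'tcp_rot': array([ 8.37556249e-01, -5.46349830e-01, -8.86154638e-04, -7.80026371e-04]), 'contact_force': array([ 0.24829138, -0.17457579,  0.12869065]), 'wrist_torque': array([ 0.01251654, -0.00921349,  0.01025048]), 'opening': 1.0033420921590888} 0.1547
side 49.01749255898888 259.8854734841098 189.3403783788761 [[ 0.72331417 -0.69022993 -0.01998119]
 [-0.5413539  -0.54886385 -0.63693361]
 [ 0.42866369  0.47152    -0.77065967]] [-0.40164567  0.38901697  1.56872191] C [-0.17134226 -0.80339427  1.44870334] ['img', 'vfov', 'cx', 'cy', 'R', 't']
top 45.85225856317296 259.7892265103783 192.12497877753248 [[ 0.02100814 -0.99972499  0.01042077]
 [-0.98250429 -0.02257325 -0.18486692]
 [ 0.18505131 -0.00635474 -0.98270831]] [-0.02132329  0.58476004  1.45340172] C [3.06023318e-01 1.11850402e-03 1.53659494e+00] ['img', 'vfov', 'cx', 'cy', 'R', 't']
```

View pics/side0.png

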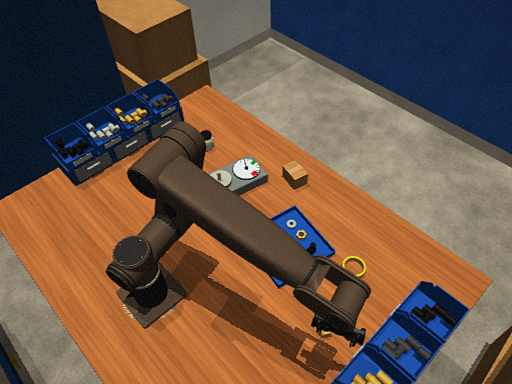

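View pics/top0.png

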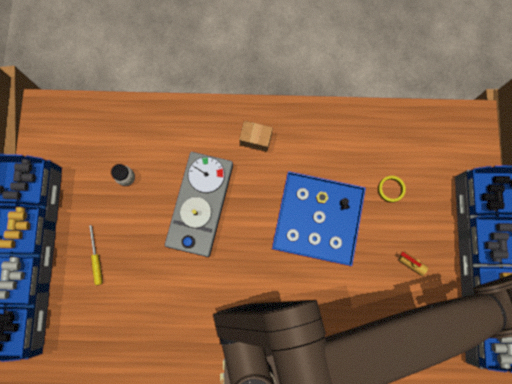

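The top view shows the scale (about 200,205), with the dial at (207,174), spigot at (196,212) and button at (188,241). The tray is at (320,218) with five rings, the nut at (322,197) and the elbow at (345,203). Next I'll localise them.

```bash
cat > h.py <<'E'
from plant import readout, imaging, ctrl, spotter
import cv2,numpy as np
from scipy.spatial.transform import Rotation as Rn
def f(c): return 192/np.tan(np.radians(c["vfov"]/2))
def ray(c,uv):
    d=np.array([(uv[0]-c["cx"])/f(c),(uv[1]-c["cy"])/f(c),1.]); R=np.array(c["R"]); C=-R.T@np.array(c["t"]); return C,R.T@d
def plane(c,uv,z):
    C,d=ray(c,uv); return C+d*(z-C[2])/d[2]
def proj(c,X):
    p=np.array(c["R"])@np.array(X)+np.array(c["t"]); return np.array([c["cx"]+f(c)*p[0]/p[2],c["cy"]+f(c)*p[1]/p[2]])
def cen(m):
    ys,xs=np.nonzero(m); return xs.mean(),ys.mean()
def crop(img,u,v,w,h,k,name):
    a=img[max(0,int(v-h/2)):int(v+h/2),max(0,int(u-w/2)):int(u+w/2)]
    cv2.imwrite(name,cv2.resize(a[:,:,::-1],None,fx=k,fy=k,interpolation=cv2.INTER_CUBIC))
E
python3 - <<'E'
from h import *
c=imaging.read_camera("top")
Z=dict(scale=.055,spigot=.121,dial=.062,button_top=.065,tray=.028,ring0_mid=.019,nut=.023,elbow=.03,pointer=.062,carton=.07,jar=.085)
for n,z in Z.items():
    for r in spotter.trace("top",n)[:6]:
        m=r["region"]; u=cen(m); print(n,round(r["confidence"],2),np.round(r["uv"],1),np.round(u,1),m.sum(),np.round(plane(c,u,z),4))
crop(c["img"],320,218,100,100,6,"pics/tray.png")
crop(c["img"],200,205,80,110,5.4,"pics/scale.png")
np.savez("cam.npz",**{k:c[k] for k in c})
for n in("scale","tray"):
    r=spotter.trace("top",n)[0]; m=r["region"].astype(np.uint8)
    print(n,cv2.minAreaRect(np.argwhere(m)[:,::-1].astype(np.float32)))
E
```

```text
scale 0.62 [196.3 204.3] [198.9 204.5] 4597 [0.5388 0.1916 0.055 ]
spigot 0.72 [200.7 206.2] [198.9 204.3] 4569 [0.529  0.1832 0.121 ]
dial 0.58 [199.  204.5] [198.7 204.6] 4680 [0.5374 0.1913 0.062 ]
button_top 0.4 [188.9 240.9] [187.  241.3] 56 [0.4162 0.2231 0.065 ]
tray 0.98 [320.1 223.1] [318.7 218.6] 5695 [ 0.5045 -0.2077  0.028 ]
tray 0.55 [199.7 205.1] [198.8 204.5] 4709 [0.543  0.1955 0.028 ]
nut 0.43 [319.7 197.6] [321.3 197.7] 110 [ 0.5765 -0.2175  0.023 ]
nut 0.42 [319.6 218.3] [318.8 218.7] 5804 [ 0.5047 -0.2089  0.023 ]
elbow 0.41 [344.2 203.5] [344.  204.3] 104 [ 0.5545 -0.2931  0.03  ]
carton 0.6 [253.4 137.8] [255.2 136.6] 742 [0.7719 0.0111 0.07  ]
carton 0.37 [293.3 232.8] [292.4 235. ] 73 [ 0.4435 -0.1166  0.07  ]
jar 0.65 [122.6 178.7] [122.2 174.7] 415 [0.6269 0.4424 0.085 ]
scale ((199.09173583984375, 204.15933227539062), (47.203758239746094, 99.94123840332031), 15.068489074707031)
tray ((318.7115173339844, 218.44229125976562), (83.15322875976562, 80.21149444580078), 11.309932708740234)
```

```bash
ls pics
```

```text
scale.png
side0.png
top0.png
tray.png
```

View pics/tray.png

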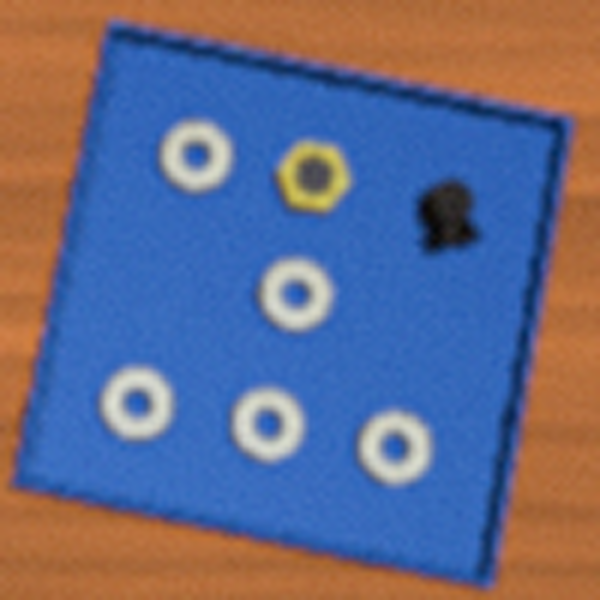

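View pics/scale.png

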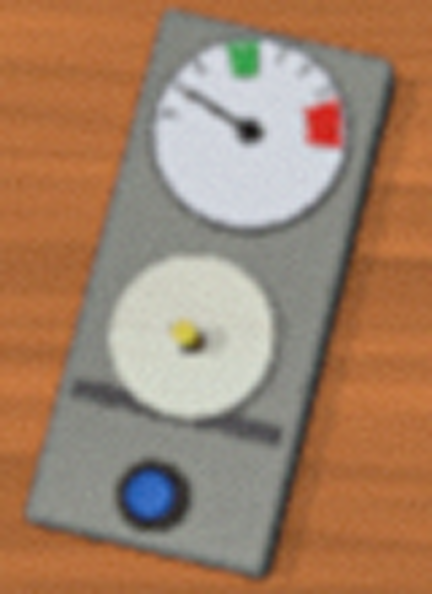

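```bash
cat > seg.py <<'E'
from h import *
d=np.load("cam.npz"); c={k:(d[k] if d[k].ndim else float(d[k])) for k in d}
img=c["img"]; hsv=cv2.cvtColor(img,cv2.COLOR_RGB2HSV).astype(int)
H,S,V=hsv[...,0],hsv[...,1],hsv[...,2]
def comps(m,lo,hi):
    n,l,st,ce=cv2.connectedComponentsWithStats(m.astype(np.uint8))
    return [(st[i][4],ce[i]) for i in range(1,n) if lo<=st[i][4]<=hi]
def soft(w,u,v,r):
    yy,xx=np.mgrid[0:384,0:512]; k=w*((xx-u)**2+(yy-v)**2<r*r); return (k*xx).sum()/k.sum(),(k*yy).sum()/k.sum()
print("rings")
b=img.astype(float); w=np.clip((b[...,0]-70)/140,0,1)
for a,ce in comps((S<70)&(V>140),30,300):
    if 270<ce[0]<370:
        u=soft(w,*ce,9); print(a,np.round(ce,1),np.round(u,2),np.round(plane(c,u,.017),4))
for nm,m,z,lo in (("green",(H>40)&(H<80)&(S>90),.062,8),("red",((H<5)|(H>172))&(S>150),.062,8),("white",(S<60)&(V>150),.062,200),("blue",(H>100)&(H<125)&(S>120),.063,20),("brass",(H>18)&(H<40)&(S>90),.121,4)):
    for a,ce in comps(m,lo,3000):
        if 160<ce[0]<240 and 150<ce[1]<260: print(nm,a,np.round(ce,2),np.round(plane(c,ce,z),4))
E
python3 seg.py
```

```text
rings
98 [302.2 193.6] [302.32 193.46] [ 0.5909 -0.1537  0.017 ]
98 [318.8 216.6] [318.95 216.52] [ 0.5129 -0.2102  0.017 ]
103 [292.5 234.7] [292.45 234.7 ] [ 0.4496 -0.1211  0.017 ]
100 [314.2 238.3] [314.25 238.2 ] [ 0.4395 -0.1942  0.017 ]
102 [335.3 242.2] [335.5  242.09] [ 0.4281 -0.2653  0.017 ]
green 26 [204.85 160.35] [0.6876 0.1776 0.062 ]
red 35 [219.89 172.54] [0.647  0.1258 0.062 ]
white 848 [204.94 174.93] [0.6377 0.1751 0.062 ]
white 722 [195.04 211.63] [0.5139 0.2022 0.062 ]
blue 69 [187. 241.] [0.4174 0.2234 0.063 ]
brass 18 [194.  211.5] [0.5059 0.1974 0.121 ]
```

```bash
cat > fit.py <<'E'
from seg import *
from scipy.optimize import least_squares
k=5.4
def cr(x,y): return np.array([160+(x+.5)/k-.5,150+(y+.5)/k-.5])
pts=[((.132,0,.062),cr(249,131)),((.2,.075,.055),cr(170,10)),((.2,-.075,.055),cr(395,65)),((-.13,-.075,.055),cr(265,575)),((-.13,.075,.055),cr(25,518)),((-.098,0,.063),(187,241)),((0,0,.0735),(195.04,211.63))]
def W(p,q): 
    cs,sn=np.cos(p[2]),np.sin(p[2]); return [p[0]+cs*q[0]-sn*q[1],p[1]+sn*q[0]+cs*q[1],q[2]]
F=lambda p:np.concatenate([proj(c,W(p,q))-u for q,u in pts])
r=least_squares(F,[.51,.2,-.2],loss="soft_l1"); p=r.x
print(p,np.round(F(p).reshape(-1,2),2))
print("spigot nominal px",proj(c,W(p,(0,0,.1195))),"button",W(p,(-.098,0,.063)))
hub=cr(249,131); tip=cr(182,90)
hw=plane(c,hub,.064);tw=plane(c,tip,.064); v=tw-hw; a=np.arctan2(v[1],v[0]); print("pointer",(p[2]+np.pi/2)-a)
for nm,u in(("green",(204.85,160.35)),("red",(219.89,172.54))):
    v=plane(c,u,.062)-plane(c,hub,.062); print(nm,p[2]+np.pi/2-np.arctan2(v[1],v[0]))
# tray pose
pt=[(108,22),(575,120),(493,587),(12,487)]
for q in pt: print(plane(c,(270+q[0]/6-.4,168+q[1]/6-.4),.028))
E
python3 fit.py
```

```text
rings
98 [302.2 193.6] [302.32 193.46] [ 0.5909 -0.1537  0.017 ]
98 [318.8 216.6] [318.95 216.52] [ 0.5129 -0.2102  0.017 ]
103 [292.5 234.7] [292.45 234.7 ] [ 0.4496 -0.1211  0.017 ]
100 [314.2 238.3] [314.25 238.2 ] [ 0.4395 -0.1942  0.017 ]
102 [335.3 242.2] [335.5  242.09] [ 0.4281 -0.2653  0.017 ]
green 26 [204.85 160.35] [0.6876 0.1776 0.062 ]
red 35 [219.89 172.54] [0.647  0.1258 0.062 ]
white 848 [204.94 174.93] [0.6377 0.1751 0.062 ]
white 722 [195.04 211.63] [0.5139 0.2022 0.062 ]
blue 69 [187. 241.] [0.4174 0.2234 0.063 ]
brass 18 [194.  211.5] [0.5059 0.1974 0.121 ]
[ 0.51191606  0.1994093  -0.21658009] [[ 0.51  0.18]
 [-0.98 -1.19]
 [ 0.47 -1.12]
 [-0.58  0.66]
 [-0.93  0.2 ]
 [ 0.9   0.39]
 [ 0.36  0.11]]
spigot nominal px [193.51854372 209.65740455] button [np.float64(0.41620552839592795), np.float64(0.22046860697665455), 0.063]
pointer 0.3154004161271169
green 1.2497893795955346
red 2.8067837820494836
[ 0.66471554 -0.10202612  0.028     ]
[ 0.61398042 -0.36705292  0.028     ]
[ 0.35177358 -0.31623204  0.028     ]
[ 0.4005532  -0.05166628  0.028     ]
```

```bash
cat >> h.py <<'E'
def delta(target,s=None):
    s=s or readout.get_state(); R=Rn.from_quat(s["tcp_rot"]).as_matrix()
    # desired: vertical tool with nominal x-axis
    x=np.array([.4030,-.9152,0]);z=np.array([0,0,-1.]);Rd=np.stack([x,np.cross(z,x),z],1)
    w=Rn.from_matrix(R.T@Rd).as_rotvec()
    return np.round(R.T@(np.array(target)-s["eef_pos"])*1000,1),np.round(w,4)
E
python3 - <<'E'
from h import *
print(delta((.428,-.265,.30)))
E
```

```text
(array([-260. , -284.9,  104.8]), array([ 0., -0.,  0.]))
```

Call:
apply_moves([
  {"tx": -260,"ty": -285,"tz": 105},
  {"tx": -260,"ty": -285,"tz": 105},
  {"tx": -260,"ty": -285,"tz": 105},
  {"tx": -260,"ty": -285,"tz": 105},
  {"tx": -260,"ty": -285,"tz": 105},
  {"tx": -260,"ty": -285,"tz": 105},
  {"tx": -260,"ty": -285,"tz": 105},
  {"tx": -260,"ty": -285,"tz": 105},
  {"tx": -260,"ty": -285,"tz": 105},
  {"tx": -260,"ty": -285,"tz": 105},
  {"tx": -260,"ty": -285,"tz": 105},
], hand=0.68, force=40)

```text
$.steps[0]: bad value
```

```bash
cat > look.py <<'E'
import sys
from h import *
nm=sys.argv[1]; T=eval(sys.argv[2])
s=readout.get_state(); print(s["time"],s["eef_pos"],s["contact_force"],s["wrist_torque"],s["opening"]); print(delta(T,s))
E
python3 look.py a "(.428,-.265,.181)"
python3 - <<'E'
from h import *
c=imaging.read_camera("side"); crop(c["img"],256,192,512,384,1.5,"pics/s1.png")
c=imaging.read_camera("top"); crop(c["img"],300,220,200,150,4,"pics/t1.png")
E
```

```text
0.8 [ 0.27204683 -0.61771939  0.40476106] [0.48696379 0.37714679 0.5423212 ] [ 0.00833589 -0.03985381 -0.03009834] 0.9997688379535139
(array([-260. , -284.9,  223.8]), array([ 0., -0.,  0.]))
```

View pics/s1.png

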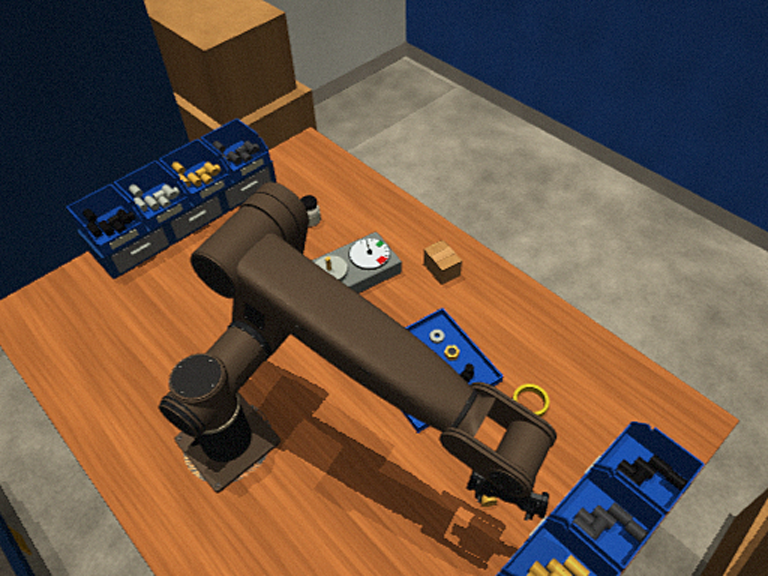

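View pics/t1.png

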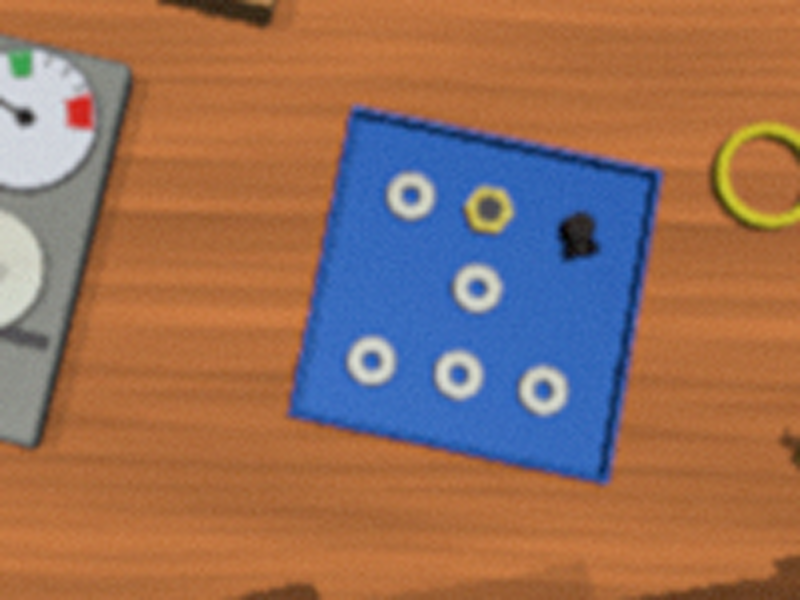

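The call was refused and nothing moved, probably because each row needs all six keys.

Call:
apply_moves([
  {"tx": -50,"ty": -55,"tz": 20,"wx": 0,"wy": 0,"wz": 0},
  {"tx": -260,"ty": -285,"tz": 105,"wx": 0,"wy": 0,"wz": 0},
  {"tx": -260,"ty": -285,"tz": 105,"wx": 0,"wy": 0,"wz": 0},
  {"tx": -260,"ty": -285,"tz": 105,"wx": 0,"wy": 0,"wz": 0},
  {"tx": -260,"ty": -285,"tz": 105,"wx": 0,"wy": 0,"wz": 0},
  {"tx": -260,"ty": -285,"tz": 105,"wx": 0,"wy": 0,"wz": 0},
  {"tx": -260,"ty": -285,"tz": 105,"wx": 0,"wy": 0,"wz": 0},
  {"tx": -260,"ty": -285,"tz": 105,"wx": 0,"wy": 0,"wz": 0},
  {"tx": -260,"ty": -285,"tz": 105,"wx": 0,"wy": 0,"wz": 0},
  {"tx": -260,"ty": -285,"tz": 105,"wx": 0,"wy": 0,"wz": 0},
  {"tx": -260,"ty": -285,"tz": 105,"wx": 0,"wy": 0,"wz": 0},
], hand=0.68, force=40)

```text
time: 2.0
eef_pos: [0.4282, -0.2658, 0.3005]
tcp_rot: [0.837, -0.547, 0.001, 0.0]
contact_force: [0.4, -0.3, -0.2]
opening: 0.682
```

```bash
python3 look.py a "(.428,-.265,.181)"
python3 - <<'E'
from h import *
c=imaging.read_camera("side"); crop(c["img"],256,192,512,384,1.5,"pics/s2.png")
c=imaging.read_camera("top"); crop(c["img"],300,220,200,150,4,"pics/t2.png")
print(readout.get_state()["eef_pos"])
E
python3 look.py a "(.428,-.265,.181)"
```

```text
2.0 [ 0.42822671 -0.26575358  0.30052378] [ 0.4335159  -0.32376733 -0.21455241] [ 0.00599118 -0.02933861  0.02147243] 0.6815839832728307
(array([ -1. ,  -0. , 119.5]), array([-0.0004, -0.0018, -0.0005]))
[ 0.42796089 -0.26629125  0.30053377]
2.1 [ 0.42796089 -0.26629125  0.30053377] [ 0.24606001 -0.43105835  0.44899587] [-0.00178696  0.02926971  0.0239165 ] 0.68279133126164
(array([ -1.4,  -0.5, 119.5]), array([-0.0005, -0.0016, -0.0019]))
```

View pics/s2.png

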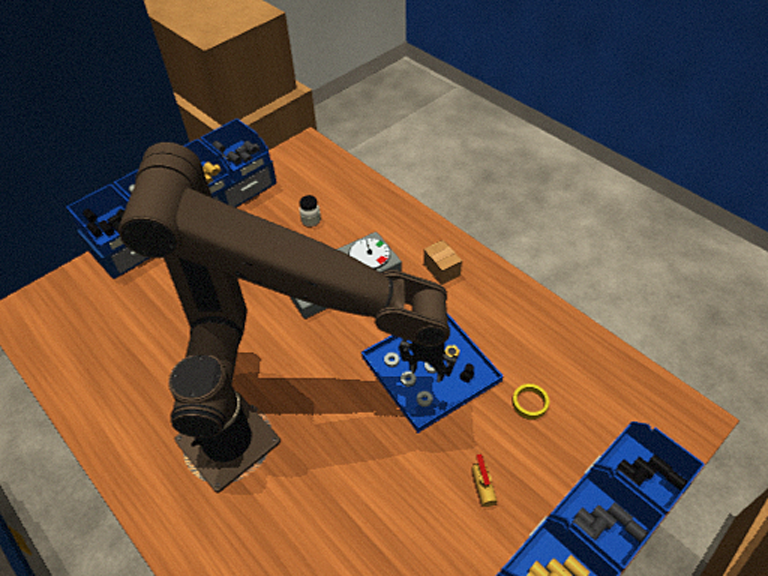

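View pics/t2.png

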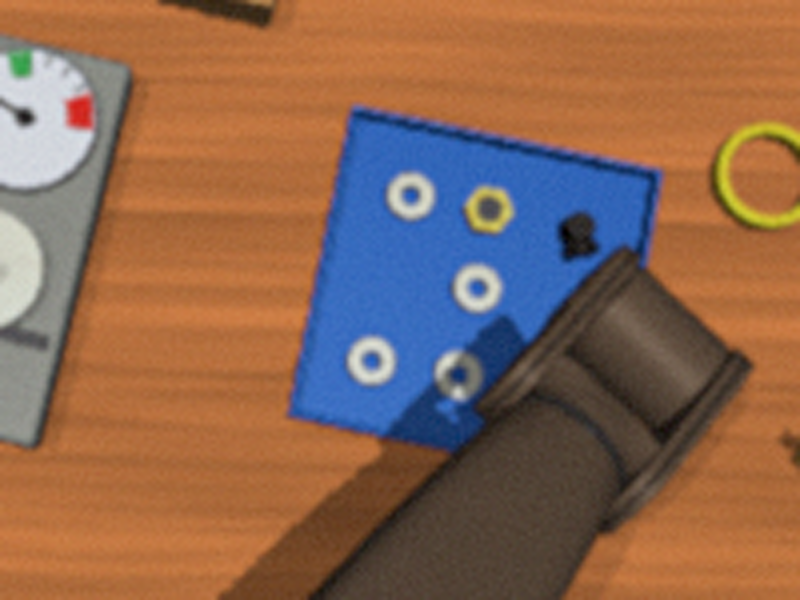

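Run:
```python
from h import *
c=imaging.read_camera("side"); img=c["img"]
hsv=cv2.cvtColor(img,cv2.COLOR_RGB2HSV).astype(int);S,V=hsv[...,1],hsv[...,2]
n,l,st,ce=cv2.connectedComponentsWithStats(((S<90)&(V>80)).astype(np.uint8))
for i in range(1,n):
    if 240<ce[i][0]<340 and 210<ce[i][1]<290 and st[i][4]>15: print(st[i],ce[i],plane(c,ce[i],.017))
for p in [(.428,-.265,.017),(.4395,-.1942,.017),(.4496,-.1211,.017),(.5079,.1985,.12),(.4162,.2205,.063)]: print(proj(c,p))
crop(img,275,255,90,70,8,"pics/s3.png")
```

```text
[256 235  10   9  59] [260.76271186 238.79661017] [ 0.44942301 -0.11653879  0.017     ]
[283 242   7   6  25] [285.72 244.68] [ 0.50118125 -0.20591186  0.017     ]
[267 248  10   8  52] [271.69230769 251.59615385] [ 0.43900061 -0.18955     0.017     ]
[278 261  11   9  51] [282.90196078 264.39215686] [ 0.42982615 -0.26002227  0.017     ]
[283.49837736 265.50842948]
[272.61647654 252.25223994]
[261.57961537 239.45681386]
[218.96711396 172.53834883]
[200.52942437 189.93711765]
```

View pics/s3.png

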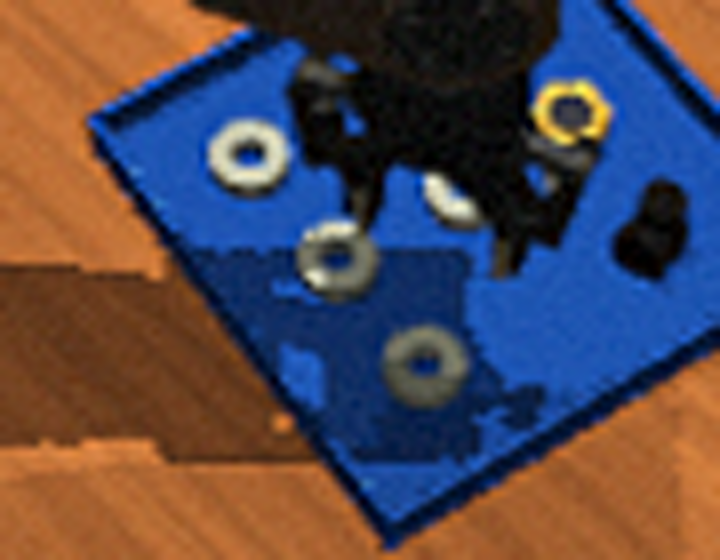

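Call:
apply_moves([
  {"tx": -1.6,"ty": -1.8,"tz": 40,"wx": 0,"wy": 0,"wz": 0},
  {"tx": -1.6,"ty": -1.8,"tz": 80,"wx": 0,"wy": 0,"wz": 0},
  {"tx": -1.6,"ty": -1.8,"tz": 105,"wx": 0,"wy": 0,"wz": 0},
  {"tx": -1.6,"ty": -1.8,"tz": 119,"wx": 0,"wy": 0,"wz": 0},
  {"tx": -1.6,"ty": -1.8,"tz": 119,"wx": 0,"wy": 0,"wz": 0},
])

```text
time: 2.65
eef_pos: [0.4283, -0.263, 0.1791]
tcp_rot: [0.837, -0.547, -0.002, -0.0]
contact_force: [-0.2, 0.1, -0.4]
opening: 0.682
```

Call:
apply_moves([
  {"tx": 0,"ty": 0,"tz": 0,"wx": 0,"wy": 0,"wz": 0},
  {"tx": 0,"ty": 0,"tz": 0,"wx": 0,"wy": 0,"wz": 0},
  {"tx": 0,"ty": 0,"tz": 0,"wx": 0,"wy": 0,"wz": 0},
  {"tx": 0,"ty": 0,"tz": 0,"wx": 0,"wy": 0,"wz": 0},
  {"tx": 0,"ty": 0,"tz": 0,"wx": 0,"wy": 0,"wz": 0},
], hand=0.3, force=40)

```text
time: 3.15
eef_pos: [0.4299, -0.2635, 0.1825]
tcp_rot: [0.838, -0.546, 0.002, 0.0]
contact_force: [-0.2, 0.2, 6.3]
opening: 0.44
```

```bash
python3 look.py a "(.429,-.263,.300)"
```

```text
3.15 [ 0.429871   -0.26349178  0.18247866] [-0.23649052  0.17463503  6.2558651 ] [0.00746011 0.10324854 0.00994211] 0.4398586401250014
(array([  -0.4,    0.5, -117.5]), array([-0.0013, -0.0035,  0.0002]))
```

Call:
apply_moves([
  {"tx": 0,"ty": 0,"tz": -20,"wx": 0,"wy": 0,"wz": 0},
  {"tx": 0,"ty": 0,"tz": -60,"wx": 0,"wy": 0,"wz": 0},
  {"tx": 0,"ty": 0,"tz": -100,"wx": 0,"wy": 0,"wz": 0},
  {"tx": 0,"ty": 0,"tz": -119,"wx": 0,"wy": 0,"wz": 0},
  {"tx": 0,"ty": 0,"tz": -119,"wx": 0,"wy": 0,"wz": 0},
])

```text
time: 3.65
eef_pos: [0.4299, -0.2632, 0.3032]
tcp_rot: [0.838, -0.546, 0.004, 0.001]
contact_force: [0.1, -0.1, -1.9]
opening: 0.442
```

```bash
python3 look.py a "(.429,-.263,.300)"
python3 - <<'E'
from h import *
c=imaging.read_camera("side"); crop(c["img"],285,240,80,70,8,"pics/s4.png")
E
```

```text
3.65 [ 0.42987991 -0.26323529  0.30324909] [ 0.07251343 -0.09129091 -1.9177524 ] [ 0.03884847 -0.01701928  0.06181482] 0.44219921842686805
(array([-0.6,  0.7,  3.2]), array([-0.0031, -0.0067,  0.0002]))
```

View pics/s4.png

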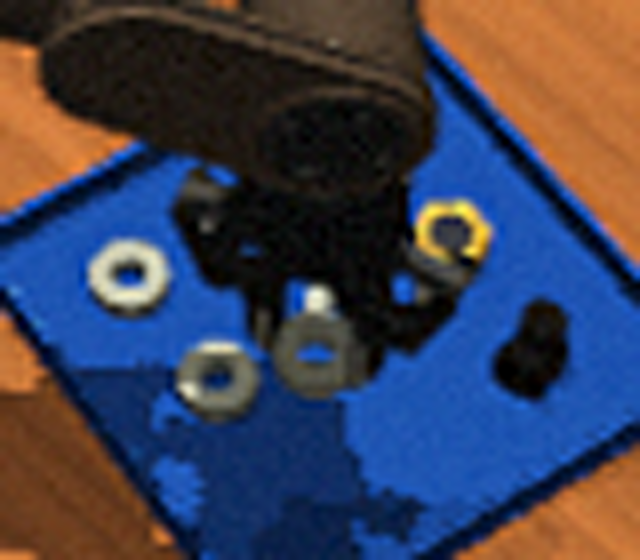

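The ring is held flat at the fingertips. Before carrying it over, I'll check the spigot in the side view.

Run:
```python
from h import *
c=imaging.read_camera("side"); crop(c["img"],225,180,80,60,9,"pics/s5.png")
d=imaging.read_camera("top"); crop(d["img"],196,212,40,40,15,"pics/t5.png")
# triangulate
for nm,cc,(u0,u1,v0,v1) in (("side",c,(205,235,160,195)),("top",d,(180,210,200,225))):
    hs=cv2.cvtColor(cc["img"],cv2.COLOR_RGB2HSV).astype(int); m=(hs[...,0]>15)&(hs[...,0]<40)&(hs[...,1]>80); k=np.zeros_like(m);k[v0:v1,u0:u1]=1; m&=k
    ys,xs=np.nonzero(m); print(nm,len(xs),list(zip(xs,ys)))
```

```text
side 288 [(np.int64(206), np.int64(160)), (np.int64(208), np.int64(160)), (np.int64(209), np.int64(160)), (np.int64(211), np.int64(160)), (np.int64(205), np.int64(161)), (np.int64(207), np.int64(161)), (np.int64(205), np.int64(162)), (np.int64(207), np.int64(162)), (np.int64(207), np.int64(163)), (np.int64(210), np.int64(163)), (np.int64(215), np.int64(163)), (np.int64(211), np.int64(164)), (np.int64(215), np.int64(164)), (np.int64(207), np.int64(165)), (np.int64(209), np.int64(165)), (np.int64(212), np.int64(165)), (np.int64(213), np.int64(165)), (np.int64(219), np.int64(165)), (np.int64(220), np.int64(165)), (np.int64(209), np.int64(166)), (np.int64(215), np.int64(166)), (np.int64(216), np.int64(166)), (np.int64(217), np.int64(166)), (np.int64(219), np.int64(166)), (np.int64(221), np.int64(166)), (np.int64(210), np.int64(167)), (np.int64(212), np.int64(167)), (np.int64(215), np.int64(167)), (np.int64(217), np.int64(167)), (np.int64(219), np.int64(167)), (np.int64(226), np.int64(167)), (np.int64(206), np.int64(168)), (np.int64(207), np.int64(168)), (np.int64(208), np.int64(168)), (n
[... 8073 characters left out ...]
22), np.int64(194)), (np.int64(225), np.int64(194))]
top 20 [(np.int64(194), np.int64(209)), (np.int64(192), np.int64(210)), (np.int64(193), np.int64(210)), (np.int64(194), np.int64(210)), (np.int64(195), np.int64(210)), (np.int64(192), np.int64(211)), (np.int64(193), np.int64(211)), (np.int64(194), np.int64(211)), (np.int64(195), np.int64(211)), (np.int64(196), np.int64(211)), (np.int64(192), np.int64(212)), (np.int64(193), np.int64(212)), (np.int64(194), np.int64(212)), (np.int64(195), np.int64(212)), (np.int64(196), np.int64(212)), (np.int64(193), np.int64(213)), (np.int64(194), np.int64(213)), (np.int64(195), np.int64(213)), (np.int64(196), np.int64(213)), (np.int64(195), np.int64(214))]
```

View pics/s5.png

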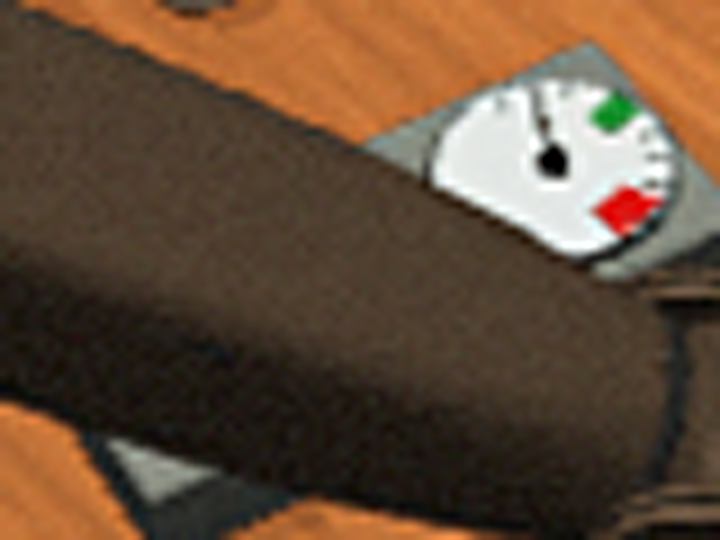

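View pics/t5.png

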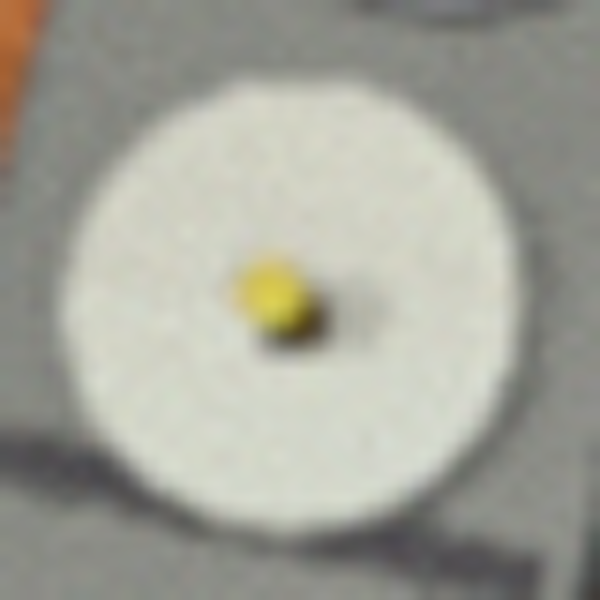

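Run:
```python
from h import *
im=cv2.imread("pics/side0.png")[:,:,::-1]; crop(im,222,175,50,40,14,"pics/s6.png")
d=np.load("cam.npz"); c={k:d[k] for k in d}
print(plane(c,(193.67,211.2),.12))
```

```text
[0.50695604 0.19862865 0.12      ]
```

View pics/s6.png

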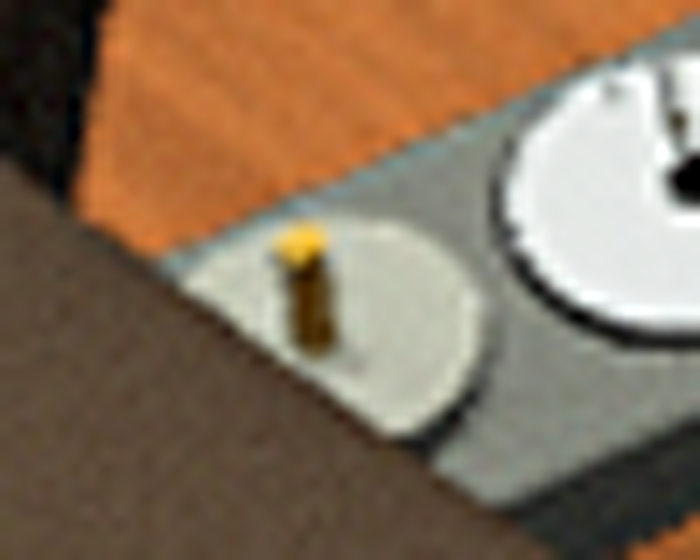

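Run:
```python
from h import *
c=imaging.read_camera("side"); d=imaging.read_camera("top")
print(plane(c,(218.1,172.1),.12),plane(d,(193.67,211.2),.12))
```

```text
[0.50688751 0.203015   0.12      ] [0.50695604 0.19862865 0.12      ]
```

Run:
```python
from h import *
c=imaging.read_camera("side")
u=(245+317.5/8-.5,205+352.5/8-.5)
for z in(.125,.131,.138): print(plane(c,u,z))
print(readout.get_state()["eef_pos"])
```

```text
[ 0.43454915 -0.25861789  0.125     ]
[ 0.4318028  -0.26108722  0.131     ]
[ 0.42859873 -0.2639681   0.138     ]
[ 0.42854166 -0.26224178  0.2974951 ]
```

Call:
apply_moves([
  {"tx": -30,"ty": -20,"tz": -30,"wx": 0,"wy": 0,"wz": 0},
  {"tx": -393.7,"ty": -258.6,"tz": -35,"wx": 0,"wy": 0,"wz": 0},
  {"tx": -393.7,"ty": -258.6,"tz": -35,"wx": 0,"wy": 0,"wz": 0},
  {"tx": -393.7,"ty": -258.6,"tz": -35,"wx": 0,"wy": 0,"wz": 0},
  {"tx": -393.7,"ty": -258.6,"tz": -35,"wx": 0,"wy": 0,"wz": 0},
  {"tx": -393.7,"ty": -258.6,"tz": -35,"wx": 0,"wy": 0,"wz": 0},
  {"tx": -393.7,"ty": -258.6,"tz": -35,"wx": 0,"wy": 0,"wz": 0},
  {"tx": -393.7,"ty": -258.6,"tz": -35,"wx": 0,"wy": 0,"wz": 0},
  {"tx": -393.7,"ty": -258.6,"tz": -35,"wx": 0,"wy": 0,"wz": 0},
  {"tx": -393.7,"ty": -258.6,"tz": -35,"wx": 0,"wy": 0,"wz": 0},
  {"tx": -393.7,"ty": -258.6,"tz": -35,"wx": 0,"wy": 0,"wz": 0},
  {"tx": -393.7,"ty": -258.6,"tz": -35,"wx": 0,"wy": 0,"wz": 0},
])

```text
time: 5.15
eef_pos: [0.5068, 0.2024, 0.3331]
tcp_rot: [0.838, -0.546, -0.001, 0.001]
contact_force: [-0.8, 0.6, -1.0]
opening: 0.44
```

```bash
python3 look.py a "(.507,.2015,.335)"
python3 - <<'E'
from h import *
c=imaging.read_camera("side"); crop(c["img"],225,170,80,70,8,"pics/s7.png")
c=imaging.read_camera("top"); crop(c["img"],200,205,100,80,8,"pics/t7.png")
E
python3 look.py a "(.507,.2015,.335)"
```

```text
5.15 [0.50676872 0.20238223 0.33314127] [-0.79753533  0.56668408 -1.01557753] [-0.03556512  0.02018536  0.04850003] 0.43964594692412706
(array([ 0.9,  0.2, -1.9]), array([0.003 , 0.0002, 0.002 ]))
5.25 [0.50690503 0.20102201 0.33363617] [-0.00430618  0.356604   -0.86129797] [0.01431703 0.04726367 0.03028607] 0.43936342359387615
(array([-0.4, -0.3, -1.4]), array([ 0.0022,  0.0001, -0.0007]))
```

View pics/s7.png

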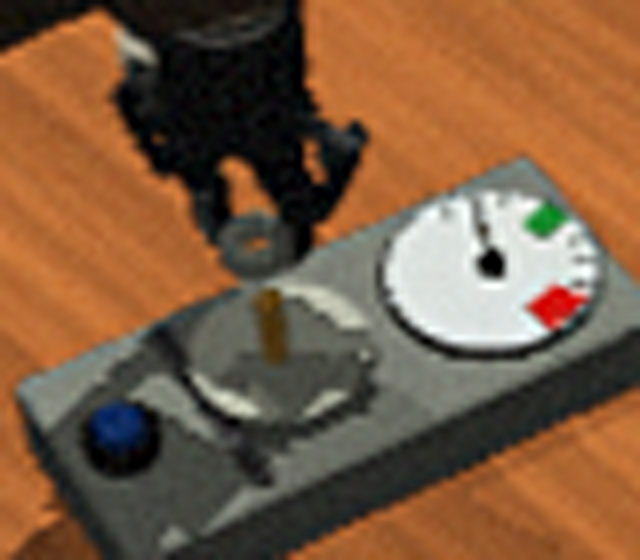

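View pics/t7.png

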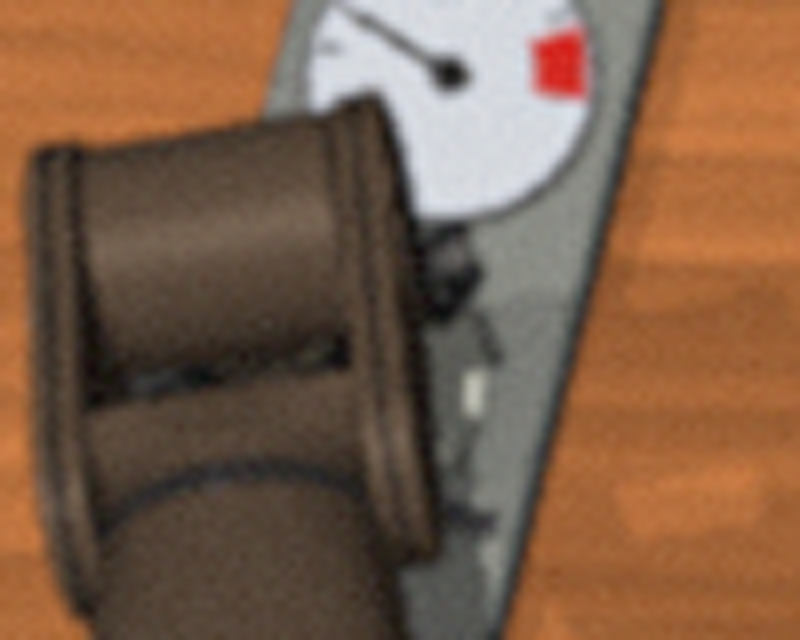

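Run:
```python
from h import *
c=imaging.read_camera("side")
P=lambda u,v:(185+(u+.5)/8-.5,135+(v+.5)/8-.5)
print("tip",P(268,296),"hole",P(258,243))
for z in (.12,.165,.170,.173,.177): print(z,plane(c,P(268,296),z) if z==.12 else plane(c,P(258,243),z))
p=plane(c,P(268,296),.12)
for z in(.074,.12,.17,.175): print(proj(c,(p[0],p[1],z)))
```

```text
tip (218.0625, 171.5625) hole (216.8125, 164.9375)
0.12 [0.50875466 0.20548522 0.12      ]
0.165 [0.5059465  0.20348554 0.165     ]
0.17 [0.50330847 0.19956376 0.17      ]
0.173 [0.50172565 0.1972107  0.173     ]
0.177 [0.49961523 0.19407328 0.177     ]
[219.08606788 178.66233842]
[218.0625 171.5625]
[216.90296289 163.51952963]
[216.78419882 162.69573892]
```

Call:
apply_moves([
  {"tx": 0,"ty": 0,"tz": 20,"wx": 0,"wy": 0,"wz": 0},
  {"tx": 0,"ty": 0,"tz": 32,"wx": 0,"wy": 0,"wz": 0},
  {"tx": 0,"ty": 0,"tz": 37,"wx": 0,"wy": 0,"wz": 0},
  {"tx": 0,"ty": 0,"tz": 40,"wx": 0,"wy": 0,"wz": 0},
  {"tx": 0,"ty": 0,"tz": 42,"wx": 0,"wy": 0,"wz": 0},
  {"tx": 0,"ty": 0,"tz": 42,"wx": 0,"wy": 0,"wz": 0},
])

```text
time: 5.9
eef_pos: [0.5073, 0.2016, 0.2934]
tcp_rot: [0.838, -0.546, 0.0, -0.0]
contact_force: [-1.1, -1.0, 2.4]
opening: 0.438
```

```bash
cat > sp.py <<'E'
import sys
from h import *
c=imaging.read_camera("side"); crop(c["img"],225,170,80,70,8,f"pics/{sys.argv[1]}.png")
s=readout.get_state(); print(s["time"],s["eef_pos"],s["contact_force"],s["wrist_torque"],s["opening"])
E
python3 sp.py s8
```

```text
5.95 [0.50743066 0.2018102  0.29343006] [-0.22777058 -0.32599044 -0.75997826] [ 0.00227928 -0.00398404  0.07124502] 0.44169720812387353
```

View pics/s8.png

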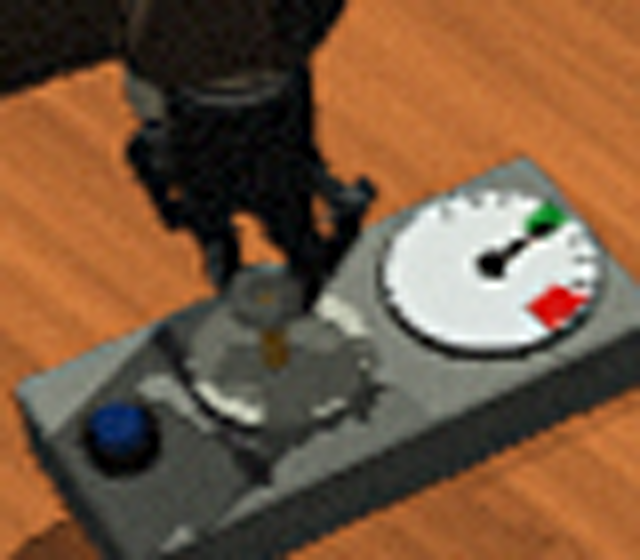

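```bash
python3 sp.py s9
```

```text
6.0 [0.50739168 0.20192374 0.29327194] [ 0.93902609 -0.19022477 -1.91564435] [-0.01542691 -0.0086862   0.00930584] 0.4420128640076474
```

View pics/s9.png

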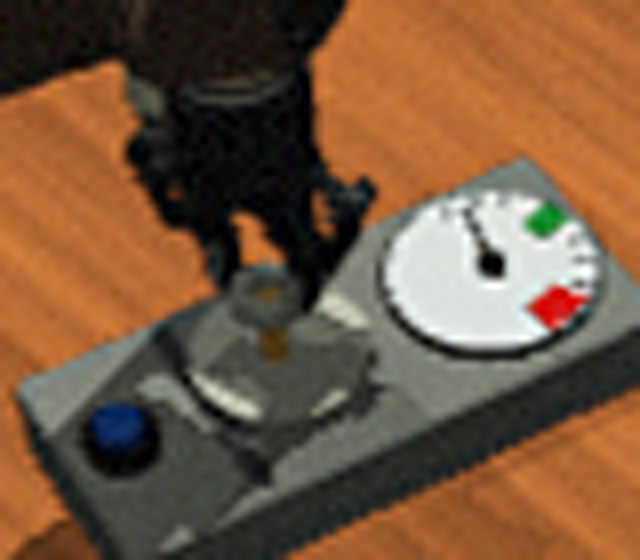

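The first picture showed about 3 N on the tip. The second shows the pointer back near 0.3 with brass visible in the bore, so the ring has slipped over the spigot. I'll lower further.

Call:
apply_moves([
  {"tx": 0,"ty": 0,"tz": 5,"wx": 0,"wy": 0,"wz": 0},
  {"tx": 0,"ty": 0,"tz": 10,"wx": 0,"wy": 0,"wz": 0},
  {"tx": 0,"ty": 0,"tz": 15,"wx": 0,"wy": 0,"wz": 0},
  {"tx": 0,"ty": 0,"tz": 20,"wx": 0,"wy": 0,"wz": 0},
  {"tx": 0,"ty": 0,"tz": 20,"wx": 0,"wy": 0,"wz": 0},
  {"tx": 0,"ty": 0,"tz": 20,"wx": 0,"wy": 0,"wz": 0},
])

```text
time: 6.6
eef_pos: [0.5073, 0.2018, 0.2727]
tcp_rot: [0.838, -0.546, 0.0, -0.0]
contact_force: [1.2, 0.6, -1.5]
opening: 0.436
```

```bash
python3 sp.py s10
python3 - <<'E'
from h import *
print(np.mean([ (imaging.read_camera("top") and readout.get_state()["contact_force"]) for i in range(4)],0))
E
```

```text
6.65 [0.50731122 0.20181982 0.27279243] [ 1.85881817  0.21768576 -1.24315086] [ 0.09616498 -0.35486845  0.00072633] 0.4392194911538189
[ 2.07095813  0.23442601 -1.4249377 ]
```

View pics/s10.png

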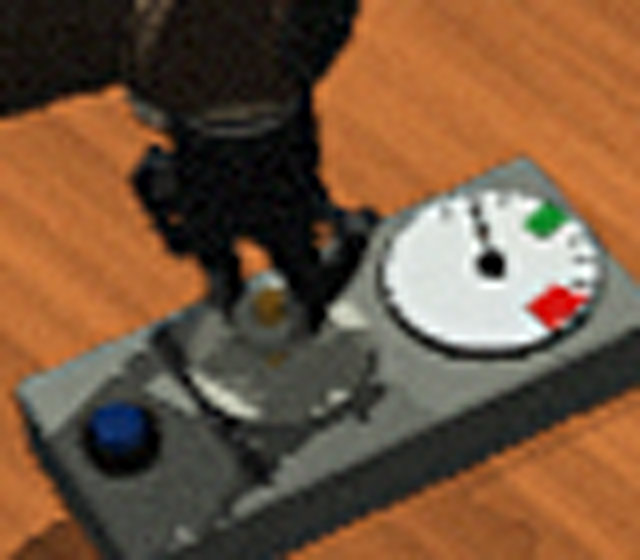

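Call:
apply_moves([
  {"tx": 0.3,"ty": -0.8,"tz": 0,"wx": 0,"wy": 0,"wz": 0},
  {"tx": 0.3,"ty": -0.8,"tz": 6,"wx": 0,"wy": 0,"wz": 0},
  {"tx": 0.3,"ty": -0.8,"tz": 11,"wx": 0,"wy": 0,"wz": 0},
  {"tx": 0.3,"ty": -0.8,"tz": 16,"wx": 0,"wy": 0,"wz": 0},
  {"tx": 0.3,"ty": -0.8,"tz": 19,"wx": 0,"wy": 0,"wz": 0},
  {"tx": 0.3,"ty": -0.8,"tz": 19,"wx": 0,"wy": 0,"wz": 0},
])

```text
time: 7.45
eef_pos: [0.5078, 0.2018, 0.253]
tcp_rot: [0.838, -0.546, -0.0, 0.0]
contact_force: [0.7, -0.2, -0.9]
opening: 0.436
```

```bash
python3 sp.py s11
python3 - <<'E'
from h import *
print(np.mean([ (imaging.read_camera("top") and readout.get_state()["contact_force"]) for i in range(4)],0))
E
```

```text
7.5 [0.50781569 0.20182477 0.25326862] [-0.10122816  0.51337743 -0.85706347] [ 0.05285379 -0.0308637  -0.05435563] 0.43852686475110825
[ 0.39158363 -0.27152157 -1.22066384]
```

View pics/s11.png

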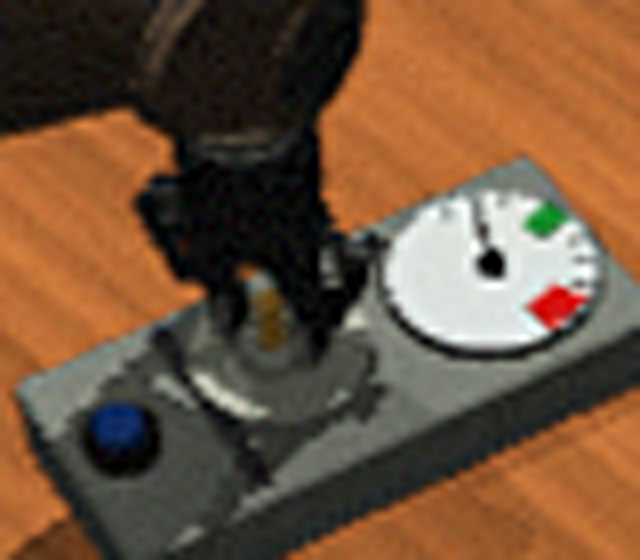

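Call:
apply_moves([
  {"tx": 0,"ty": 0,"tz": 1,"wx": 0,"wy": 0,"wz": 0},
  {"tx": 0,"ty": 0,"tz": 2,"wx": 0,"wy": 0,"wz": 0},
  {"tx": 0,"ty": 0,"tz": 3,"wx": 0,"wy": 0,"wz": 0},
  {"tx": 0,"ty": 0,"tz": 3.5,"wx": 0,"wy": 0,"wz": 0},
  {"tx": 0,"ty": 0,"tz": 3.5,"wx": 0,"wy": 0,"wz": 0},
])

```text
time: 8.2
eef_pos: [0.5079, 0.2018, 0.2503]
tcp_rot: [0.838, -0.546, -0.0, 0.0]
contact_force: [-0.1, -0.4, 0.0]
opening: 0.436
```

```bash
python3 sp.py s12
python3 - <<'E'
from h import *
print(np.mean([ (imaging.read_camera("top") and readout.get_state()["contact_force"]) for i in range(3)],0))
E
```

```text
8.25 [0.5079413  0.20185177 0.25030513] [-1.16025489 -0.19766875 -0.58636793] [-0.05408523  0.09974899 -0.04905342] 0.43893266106744244
[-0.22288668  0.04604213  0.08917046]
```

View pics/s12.png

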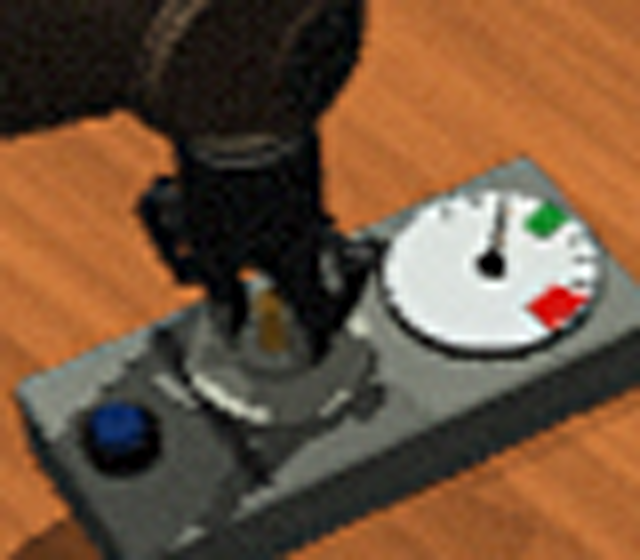

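The pointer has moved by about one ring's worth, so the ring is resting on the pan. Releasing.

Call:
apply_moves([
  {"tx": 0,"ty": 0,"tz": 0,"wx": 0,"wy": 0,"wz": 0},
  {"tx": 0,"ty": 0,"tz": 0,"wx": 0,"wy": 0,"wz": 0},
  {"tx": 0,"ty": 0,"tz": 0,"wx": 0,"wy": 0,"wz": 0},
  {"tx": 0,"ty": 0,"tz": -10,"wx": 0,"wy": 0,"wz": 0},
  {"tx": 0,"ty": 0,"tz": -30,"wx": 0,"wy": 0,"wz": 0},
  {"tx": 0,"ty": 0,"tz": -70,"wx": 0,"wy": 0,"wz": 0},
  {"tx": 0,"ty": 0,"tz": -90,"wx": 0,"wy": 0,"wz": 0},
], hand=0.65)

```text
time: 9.1
eef_pos: [0.5086, 0.202, 0.3443]
tcp_rot: [0.838, -0.546, 0.002, -0.002]
contact_force: [0.5, 0.0, -0.4]
opening: 0.649
```

```bash
python3 sp.py s13
```

```text
9.15 [0.5094593  0.20225898 0.34758355] [0.82497978 1.41802898 1.64440911] [-0.01205534 -0.03867344  0.04732724] 0.6503982449546238
```

View pics/s13.png

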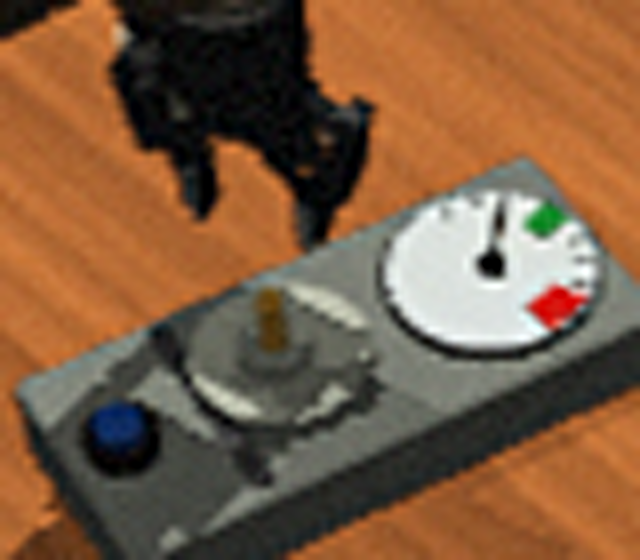

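Call:
apply_moves([
  {"tx": 40,"ty": 27,"tz": 0,"wx": 0,"wy": 0,"wz": 0},
  {"tx": 333,"ty": 220.2,"tz": 40.5,"wx": 0,"wy": 0,"wz": 0},
  {"tx": 333,"ty": 220.2,"tz": 40.5,"wx": 0,"wy": 0,"wz": 0},
  {"tx": 333,"ty": 220.2,"tz": 40.5,"wx": 0,"wy": 0,"wz": 0},
  {"tx": 333,"ty": 220.2,"tz": 40.5,"wx": 0,"wy": 0,"wz": 0},
  {"tx": 333,"ty": 220.2,"tz": 40.5,"wx": 0,"wy": 0,"wz": 0},
  {"tx": 333,"ty": 220.2,"tz": 40.5,"wx": 0,"wy": 0,"wz": 0},
  {"tx": 333,"ty": 220.2,"tz": 40.5,"wx": 0,"wy": 0,"wz": 0},
  {"tx": 333,"ty": 220.2,"tz": 40.5,"wx": 0,"wy": 0,"wz": 0},
  {"tx": 333,"ty": 220.2,"tz": 40.5,"wx": 0,"wy": 0,"wz": 0},
  {"tx": 333,"ty": 220.2,"tz": 40.5,"wx": 0,"wy": 0,"wz": 0},
])

```text
time: 10.25
eef_pos: [0.4407, -0.1908, 0.2997]
tcp_rot: [0.838, -0.546, -0.0, -0.0]
contact_force: [-0.0, 0.2, -0.2]
opening: 0.65
```

Call:
apply_moves([
  {"tx": 0,"ty": 0,"tz": 40,"wx": 0,"wy": 0,"wz": 0},
  {"tx": 0,"ty": 0,"tz": 80,"wx": 0,"wy": 0,"wz": 0},
  {"tx": 0,"ty": 0,"tz": 105,"wx": 0,"wy": 0,"wz": 0},
  {"tx": 0,"ty": 0,"tz": 115,"wx": 0,"wy": 0,"wz": 0},
  {"tx": 0,"ty": 0,"tz": 115,"wx": 0,"wy": 0,"wz": 0},
])

```text
time: 10.75
eef_pos: [0.4406, -0.1901, 0.1837]
tcp_rot: [0.838, -0.545, -0.002, -0.0]
contact_force: [-0.6, -0.5, 0.8]
opening: 0.648
```

Call:
apply_moves([
  {"tx": 0,"ty": 0,"tz": 0,"wx": 0,"wy": 0,"wz": 0},
  {"tx": 0,"ty": 0,"tz": 0,"wx": 0,"wy": 0,"wz": 0},
  {"tx": 0,"ty": 0,"tz": 0,"wx": 0,"wy": 0,"wz": 0},
  {"tx": 0,"ty": 0,"tz": 0,"wx": 0,"wy": 0,"wz": 0},
  {"tx": 0,"ty": 0,"tz": 0,"wx": 0,"wy": 0,"wz": 0},
], hand=0.3, force=40)

```text
time: 11.25
eef_pos: [0.4415, -0.1919, 0.1866]
tcp_rot: [0.837, -0.547, 0.001, -0.001]
contact_force: [0.2, 3.8, 7.1]
opening: 0.434
```

Call:
apply_moves([
  {"tx": 0,"ty": 0,"tz": -20,"wx": 0,"wy": 0,"wz": 0},
  {"tx": 0,"ty": 0,"tz": -60,"wx": 0,"wy": 0,"wz": 0},
  {"tx": 0,"ty": 0,"tz": -100,"wx": 0,"wy": 0,"wz": 0},
  {"tx": 0,"ty": 0,"tz": -115,"wx": 0,"wy": 0,"wz": 0},
  {"tx": 0,"ty": 0,"tz": -115,"wx": 0,"wy": 0,"wz": 0},
])

```text
time: 11.75
eef_pos: [0.4414, -0.1924, 0.3034]
tcp_rot: [0.838, -0.546, 0.004, 0.0]
contact_force: [0.2, 0.2, -1.4]
opening: 0.431
```

Run:
```python
from h import *
print(readout.get_state())
c=imaging.read_camera("side"); crop(c["img"],275,235,90,70,8,"pics/s14.png")
c=imaging.read_camera("top"); crop(c["img"],206,174,40,40,14,"pics/t14.png")
```

```text
{'time': 11.75, 'qpos': array([-6.22086587e-01, -3.50114225e-02,  2.12870046e+00, -4.28672890e-04,
        1.03950909e+00,  5.34211888e-01]), 'dq': array([-0.00195995,  0.05163429,  0.05684616,  0.00141844, -0.01861498,
       -0.00010676]), 'joint_efforts': array([ 1.72235998e-01, -2.59726667e+01, -2.68244326e+01,  2.05274489e-03,
        1.32398224e-01,  1.05975898e-04]), 'eef_pos': array([ 0.44141974, -0.19240111,  0.30338394]), 'tcp_rot': array([ 8.37527001e-01, -5.46379786e-01,  4.18506322e-03,  3.69423484e-04]), 'contact_force': array([ 0.24766708,  0.19200966, -1.36448917]), 'wrist_torque': array([-0.02527319, -0.05264454,  0.00957284]), 'opening': 0.43064201131470714}
```

View pics/s14.png

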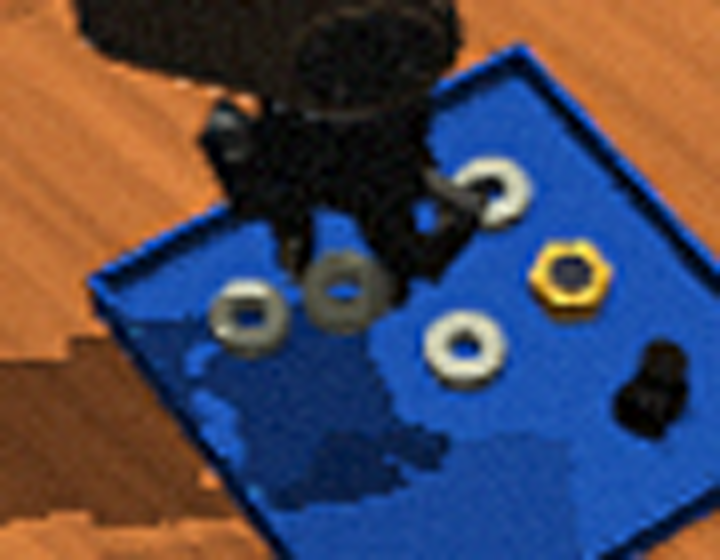

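View pics/t14.png

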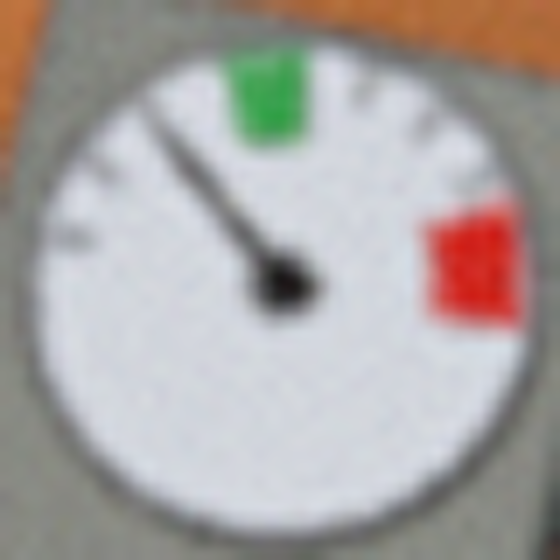

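Ring 2 is held about 4 mm lower in the fingers than ring 1 was. The pointer rests at about 0.645, so two rings would give about 0.98 and three about 1.31. I'll carry ring 2 over.

Call:
apply_moves([
  {"tx": -30,"ty": -20,"tz": -30,"wx": 0,"wy": 0,"wz": 0},
  {"tx": -333,"ty": -220.2,"tz": -45,"wx": 0,"wy": 0,"wz": 0},
  {"tx": -333,"ty": -220.2,"tz": -45,"wx": 0,"wy": 0,"wz": 0},
  {"tx": -333,"ty": -220.2,"tz": -45,"wx": 0,"wy": 0,"wz": 0},
  {"tx": -333,"ty": -220.2,"tz": -45,"wx": 0,"wy": 0,"wz": 0},
  {"tx": -333,"ty": -220.2,"tz": -45,"wx": 0,"wy": 0,"wz": 0},
  {"tx": -333,"ty": -220.2,"tz": -45,"wx": 0,"wy": 0,"wz": 0},
  {"tx": -333,"ty": -220.2,"tz": -45,"wx": 0,"wy": 0,"wz": 0},
  {"tx": -333,"ty": -220.2,"tz": -45,"wx": 0,"wy": 0,"wz": 0},
  {"tx": -333,"ty": -220.2,"tz": -45,"wx": 0,"wy": 0,"wz": 0},
  {"tx": -333,"ty": -220.2,"tz": -45,"wx": 0,"wy": 0,"wz": 0},
  {"tx": -333,"ty": -220.2,"tz": -45,"wx": 0,"wy": 0,"wz": 0},
])

```text
time: 13.05
eef_pos: [0.5078, 0.2005, 0.3435]
tcp_rot: [0.837, -0.547, -0.001, 0.001]
contact_force: [-0.2, -0.4, -1.8]
opening: 0.432
```

Call:
apply_moves([
  {"tx": 0,"ty": 0,"tz": 20,"wx": 0,"wy": 0,"wz": 0},
  {"tx": 0,"ty": 0,"tz": 34,"wx": 0,"wy": 0,"wz": 0},
  {"tx": 0,"ty": 0,"tz": 41,"wx": 0,"wy": 0,"wz": 0},
  {"tx": 0,"ty": 0,"tz": 45,"wx": 0,"wy": 0,"wz": 0},
  {"tx": 0,"ty": 0,"tz": 47,"wx": 0,"wy": 0,"wz": 0},
  {"tx": 0,"ty": 0,"tz": 47,"wx": 0,"wy": 0,"wz": 0},
  {"tx": 0,"ty": 0,"tz": 47,"wx": 0,"wy": 0,"wz": 0},
])

```text
time: 13.75
eef_pos: [0.5083, 0.2019, 0.2985]
tcp_rot: [0.838, -0.546, 0.001, -0.0]
contact_force: [-0.1, -0.7, -0.3]
opening: 0.434
```

```bash
python3 sp.py s15;python3 - <<'E'
from h import *
print(np.mean([ (imaging.read_camera("top") and readout.get_state()["contact_force"]) for i in range(4)],0))
E
```

```text
13.8 [0.50826154 0.20192924 0.29853047] [ 0.00558197  0.25656565 -1.83772696] [-0.01727309 -0.04750563  0.01810145] 0.43230490717131426
[ 0.78556396  0.5504146  -0.91330615]
```

View pics/s15.png

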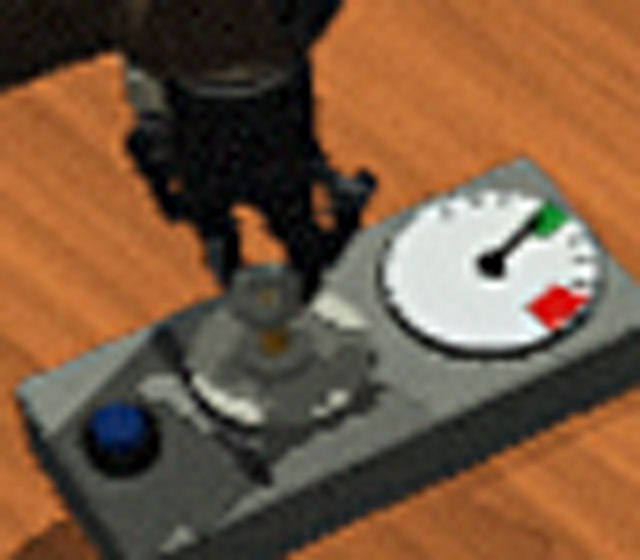

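```bash
python3 sp.py s16
```

```text
14.05 [0.50817348 0.20201966 0.29799821] [ 0.77378861 -0.39788249 -0.78616887] [ 0.10564307 -0.20570369  0.00575625] 0.4356407424699713
```

View pics/s16.png

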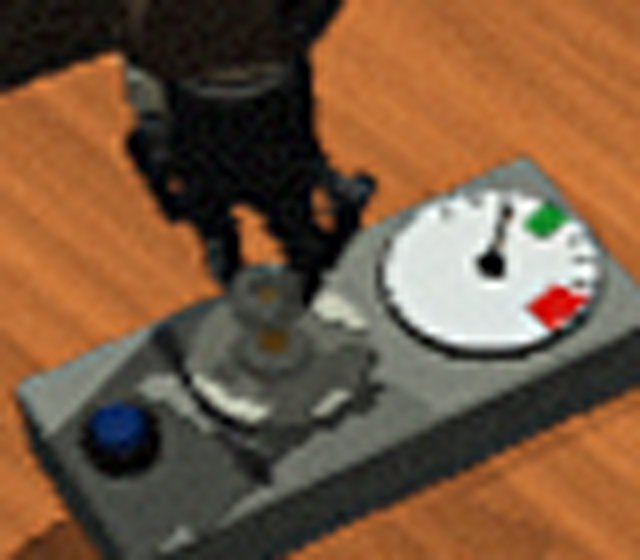

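Call:
apply_moves([
  {"tx": 0.3,"ty": -0.7,"tz": 0,"wx": 0,"wy": 0,"wz": 0},
  {"tx": 0.3,"ty": -0.7,"tz": 5,"wx": 0,"wy": 0,"wz": 0},
  {"tx": 0.3,"ty": -0.7,"tz": 11,"wx": 0,"wy": 0,"wz": 0},
  {"tx": 0.3,"ty": -0.7,"tz": 17,"wx": 0,"wy": 0,"wz": 0},
  {"tx": 0.3,"ty": -0.7,"tz": 22,"wx": 0,"wy": 0,"wz": 0},
  {"tx": 0.3,"ty": -0.7,"tz": 25,"wx": 0,"wy": 0,"wz": 0},
  {"tx": 0.3,"ty": -0.7,"tz": 25,"wx": 0,"wy": 0,"wz": 0},
  {"tx": 0.3,"ty": -0.7,"tz": 25,"wx": 0,"wy": 0,"wz": 0},
])

```text
time: 14.85
eef_pos: [0.5088, 0.2019, 0.2727]
tcp_rot: [0.838, -0.546, -0.0, -0.0]
contact_force: [0.6, 1.2, -1.0]
opening: 0.432
```

```bash
python3 - <<'E'
from h import *
print(np.mean([ (imaging.read_camera("top") and readout.get_state()["contact_force"]) for i in range(4)],0))
E
python3 sp.py s17
```

```text
[ 1.66231865  0.84408286 -1.38259601]
15.1 [0.50873306 0.20187601 0.27285626] [ 1.01254523  0.50812407 -0.35947369] [ 0.16554243 -0.25673518  0.03772381] 0.433782344285252
```

View pics/s17.png

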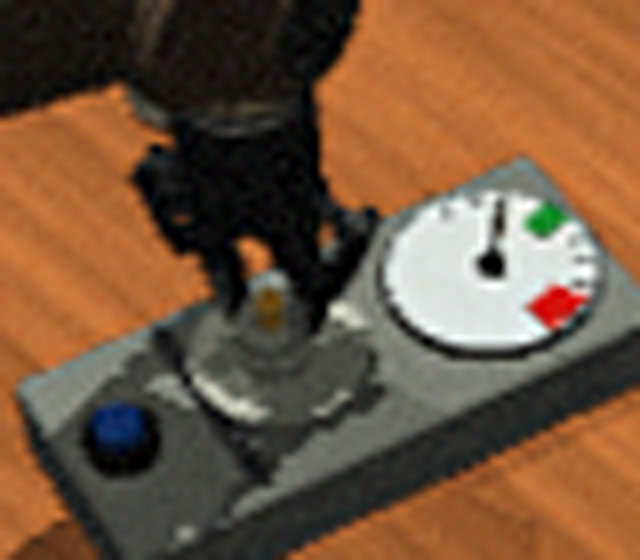

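Call:
apply_moves([
  {"tx": 0,"ty": -0.7,"tz": 0,"wx": 0,"wy": 0,"wz": 0},
  {"tx": 0,"ty": -0.7,"tz": 1,"wx": 0,"wy": 0,"wz": 0},
  {"tx": 0,"ty": -0.7,"tz": 2,"wx": 0,"wy": 0,"wz": 0},
  {"tx": 0,"ty": -0.7,"tz": 3,"wx": 0,"wy": 0,"wz": 0},
  {"tx": 0,"ty": -0.7,"tz": 4,"wx": 0,"wy": 0,"wz": 0},
  {"tx": 0,"ty": -0.7,"tz": 4.5,"wx": 0,"wy": 0,"wz": 0},
  {"tx": 0,"ty": -0.7,"tz": 4.5,"wx": 0,"wy": 0,"wz": 0},
])

```text
time: 15.8
eef_pos: [0.5093, 0.2021, 0.2681]
tcp_rot: [0.838, -0.546, -0.0, 0.0]
contact_force: [-1.0, 0.7, -0.6]
opening: 0.436
```

```bash
python3 - <<'E'
from h import *
print(np.mean([ (imaging.read_camera("top") and readout.get_state()["contact_force"]) for i in range(4)],0))
E
python3 sp.py s18
```

```text
[-0.35903337 -0.43524992 -0.6846553 ]
16.05 [0.50940241 0.20212417 0.26830829] [ 0.38366207  0.5747592  -0.99700676] [ 0.00397654 -0.00828524  0.01068984] 0.432849721035984
```

View pics/s18.png

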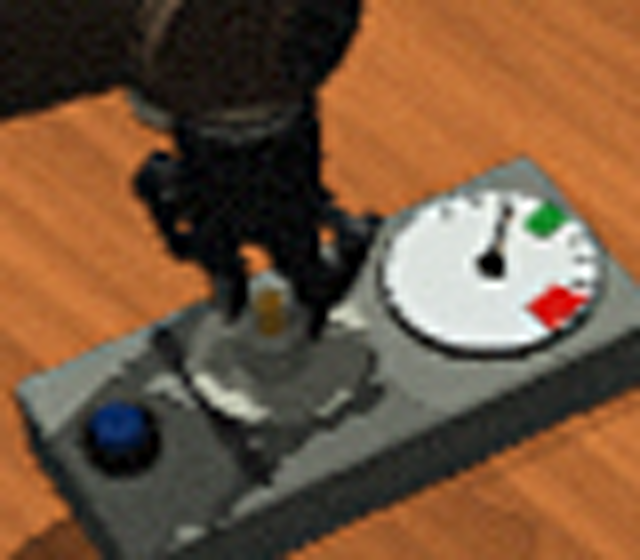

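Contact has just begun, with the pointer up about 0.1. I'll lower 0.8 mm more and release.

Call:
apply_moves([
  {"tx": 0,"ty": 0,"tz": 0.8,"wx": 0,"wy": 0,"wz": 0},
  {"tx": 0,"ty": 0,"tz": 0.8,"wx": 0,"wy": 0,"wz": 0},
  {"tx": 0,"ty": 0,"tz": 0.8,"wx": 0,"wy": 0,"wz": 0},
])

```text
time: 16.35
eef_pos: [0.5094, 0.2021, 0.2676]
tcp_rot: [0.838, -0.546, 0.0, -0.0]
contact_force: [-0.3, -0.4, -0.3]
opening: 0.434
```

Call:
apply_moves([
  {"tx": 0,"ty": 0,"tz": 0,"wx": 0,"wy": 0,"wz": 0},
  {"tx": 0,"ty": 0,"tz": 0,"wx": 0,"wy": 0,"wz": 0},
  {"tx": 0,"ty": 0,"tz": 0,"wx": 0,"wy": 0,"wz": 0},
  {"tx": 0,"ty": 0,"tz": -10,"wx": 0,"wy": 0,"wz": 0},
  {"tx": 0,"ty": 0,"tz": -30,"wx": 0,"wy": 0,"wz": 0},
  {"tx": 0,"ty": 0,"tz": -60,"wx": 0,"wy": 0,"wz": 0},
  {"tx": 0,"ty": 0,"tz": -75,"wx": 0,"wy": 0,"wz": 0},
  {"tx": 0,"ty": 0,"tz": -75,"wx": 0,"wy": 0,"wz": 0},
], hand=0.65)

```text
time: 17.15
eef_pos: [0.5102, 0.2023, 0.3461]
tcp_rot: [0.838, -0.546, 0.003, -0.002]
contact_force: [0.6, -0.5, -0.4]
opening: 0.645
```

```bash
python3 sp.py s19
```

```text
17.2 [0.50962948 0.20219475 0.34388778] [-0.22248399  0.78009835  0.12736343] [-0.01935731  0.03250433 -0.00389675] 0.653100856168205
```

View pics/s19.png

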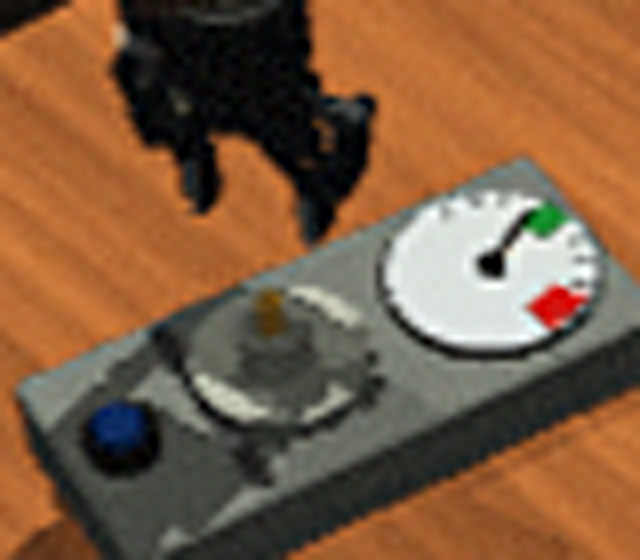

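Call:
apply_moves([
  {"tx": 40,"ty": 27,"tz": 0,"wx": 0,"wy": 0,"wz": 0},
  {"tx": 270,"ty": 183,"tz": 42.7,"wx": 0,"wy": 0,"wz": 0},
  {"tx": 270,"ty": 183,"tz": 42.7,"wx": 0,"wy": 0,"wz": 0},
  {"tx": 270,"ty": 183,"tz": 42.7,"wx": 0,"wy": 0,"wz": 0},
  {"tx": 270,"ty": 183,"tz": 42.7,"wx": 0,"wy": 0,"wz": 0},
  {"tx": 270,"ty": 183,"tz": 42.7,"wx": 0,"wy": 0,"wz": 0},
  {"tx": 270,"ty": 183,"tz": 42.7,"wx": 0,"wy": 0,"wz": 0},
  {"tx": 270,"ty": 183,"tz": 42.7,"wx": 0,"wy": 0,"wz": 0},
  {"tx": 270,"ty": 183,"tz": 42.7,"wx": 0,"wy": 0,"wz": 0},
  {"tx": 270,"ty": 183,"tz": 42.7,"wx": 0,"wy": 0,"wz": 0},
])

```text
time: 18.2
eef_pos: [0.4505, -0.118, 0.2989]
tcp_rot: [0.838, -0.546, -0.001, -0.0]
contact_force: [0.2, -0.3, 0.7]
opening: 0.65
```

```bash
cat > dial.py <<'E'
import sys
from h import *
c=imaging.read_camera("top"); crop(c["img"],206,174,40,40,14,f"pics/{sys.argv[1]}.png")
im=c["img"].astype(float); 
# rectify dial to mm grid, sum several frames
acc=im.copy()
for i in range(3): acc+=imaging.read_camera("top")["img"]
acc/=4
hub=plane(c,(205.7,173.8),.062)
th=np.linspace(-.2,3.2,341); yaw=-.2166
def samp(r,z=.062):
    out=[]
    for t in th:
        a=yaw+np.pi/2-t; p=proj(c,(hub[0]+r*np.cos(a),hub[1]+r*np.sin(a),z)); out.append(p)
    m=np.array(out,np.float32); return cv2.remap(acc.astype(np.float32),m[:,0][None],m[:,1][None],cv2.INTER_LINEAR)[0]
d=np.mean([samp(r).mean(1) for r in (.025,.028,.031,.034,.037)],0)
k=np.clip(np.median(d)-d-20,0,None); i=d.argmin(); w=k*(abs(np.arange(341)-i)<15)
print("pointer",th[i],(w*th).sum()/w.sum())
s=np.mean([samp(r) for r in(.045,.048,.051)],0)
g=s[:,1]-s[:,0]; gm=np.nonzero(g>g.max()/2)[0]; print("green",th[gm[0]],th[gm[-1]])
rr=s[:,0]-s[:,1]; rm=np.nonzero(rr>rr.max()/2)[0]; print("red",th[rm[0]],th[rm[-1]])
E
python3 dial.py t20
```

```text
pointer 1.04 1.0426799652109469
green 1.08 1.4200000000000002
red 2.55 3.08
```

View pics/t20.png

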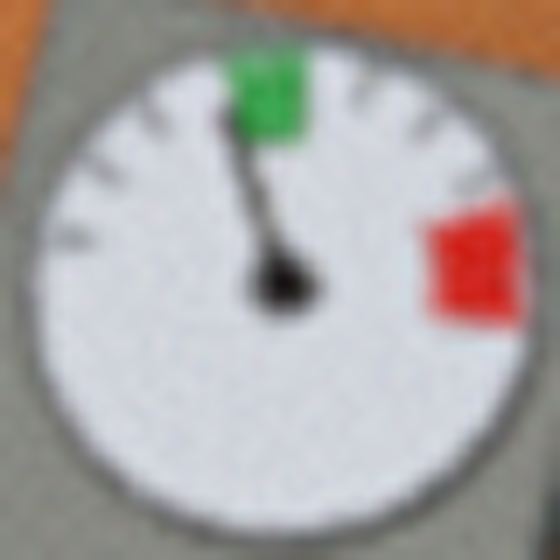

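```bash
sed -e 's/^c=imaging.*$/d=np.load("cam.npz"); c={k:(d[k] if d[k].ndim else float(d[k])) for k in d}/' -e 's/acc+=imaging.read_camera("top")\["img"\]/acc+=im/' dial.py > dial0.py; python3 dial0.py x
python3 - <<'E'
from h import *
a=0
for i in range(4):
    c=imaging.read_camera("side"); a=a+c["img"].astype(float)
a/=4; u,v=proj(c,(.641,.171,.062)); print(u,v)
b=a[int(v)-22:int(v)+22,int(u)-22:int(u)+22][:,:,::-1]
cv2.imwrite("pics/s21.png",cv2.resize(b.astype(np.uint8),None,fx=13,fy=13,interpolation=cv2.INTER_CUBIC))
E
```

```text
pointer 0.33 0.3389708868745177
green 1.07 1.4200000000000002
red 2.55 3.08
247.03166279293845 168.84040553344875
```

View pics/s21.png

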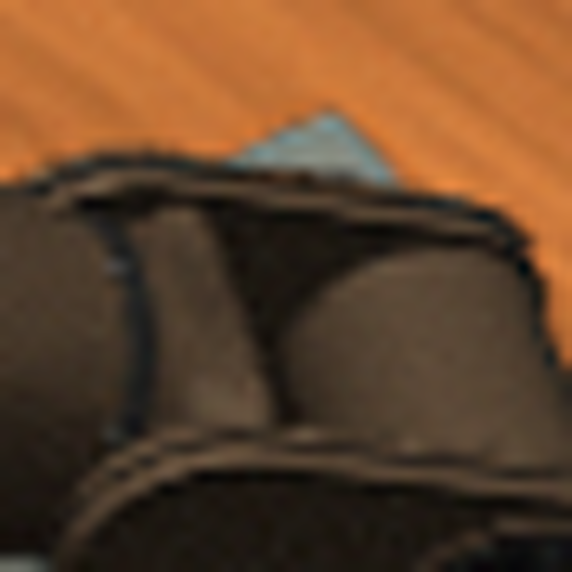

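Measured the same way, the start was 0.339 and the pointer now reads 1.043, so each ring adds about 0.35. The pointer is right at the lower edge of green, ambiguous and probably just outside. A third ring puts it at about 1.39, clearly inside, so I'll take ring 3.

Call:
apply_moves([
  {"tx": 0,"ty": 0,"tz": 40,"wx": 0,"wy": 0,"wz": 0},
  {"tx": 0,"ty": 0,"tz": 80,"wx": 0,"wy": 0,"wz": 0},
  {"tx": 0,"ty": 0,"tz": 105,"wx": 0,"wy": 0,"wz": 0},
  {"tx": 0,"ty": 0,"tz": 115,"wx": 0,"wy": 0,"wz": 0},
  {"tx": 0,"ty": 0,"tz": 115,"wx": 0,"wy": 0,"wz": 0},
])

```text
time: 19.1
eef_pos: [0.4503, -0.1184, 0.1836]
tcp_rot: [0.838, -0.546, -0.002, 0.0]
contact_force: [1.2, -1.3, 0.4]
opening: 0.651
```

Call:
apply_moves([
  {"tx": 0,"ty": 0,"tz": 0,"wx": 0,"wy": 0,"wz": 0},
  {"tx": 0,"ty": 0,"tz": 0,"wx": 0,"wy": 0,"wz": 0},
  {"tx": 0,"ty": 0,"tz": 0,"wx": 0,"wy": 0,"wz": 0},
  {"tx": 0,"ty": 0,"tz": 0,"wx": 0,"wy": 0,"wz": 0},
  {"tx": 0,"ty": 0,"tz": 0,"wx": 0,"wy": 0,"wz": 0},
], hand=0.3, force=40)

```text
time: 19.6
eef_pos: [0.4516, -0.1191, 0.1865]
tcp_rot: [0.838, -0.546, 0.002, -0.0]
contact_force: [-0.8, 0.9, 5.9]
opening: 0.434
```

Call:
apply_moves([
  {"tx": 0,"ty": 0,"tz": -20,"wx": 0,"wy": 0,"wz": 0},
  {"tx": 0,"ty": 0,"tz": -60,"wx": 0,"wy": 0,"wz": 0},
  {"tx": 0,"ty": 0,"tz": -100,"wx": 0,"wy": 0,"wz": 0},
  {"tx": 0,"ty": 0,"tz": -115,"wx": 0,"wy": 0,"wz": 0},
  {"tx": 0,"ty": 0,"tz": -115,"wx": 0,"wy": 0,"wz": 0},
])

```text
time: 20.1
eef_pos: [0.4516, -0.1191, 0.3032]
tcp_rot: [0.838, -0.546, 0.004, -0.0]
contact_force: [-0.6, -0.9, -1.0]
opening: 0.432
```

Run:
```python
from h import *
c=imaging.read_camera("side"); crop(c["img"],270,230,90,70,8,"pics/s22.png")
```

```text
(no output)
```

View pics/s22.png

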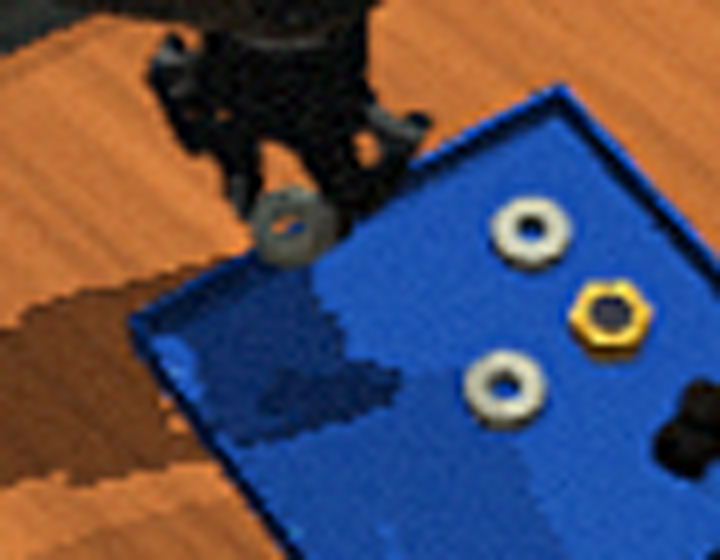

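Call:
apply_moves([
  {"tx": -30,"ty": -20,"tz": -30,"wx": 0,"wy": 0,"wz": 0},
  {"tx": -270.1,"ty": -182.7,"tz": -45,"wx": 0,"wy": 0,"wz": 0},
  {"tx": -270.1,"ty": -182.7,"tz": -45,"wx": 0,"wy": 0,"wz": 0},
  {"tx": -270.1,"ty": -182.7,"tz": -45,"wx": 0,"wy": 0,"wz": 0},
  {"tx": -270.1,"ty": -182.7,"tz": -45,"wx": 0,"wy": 0,"wz": 0},
  {"tx": -270.1,"ty": -182.7,"tz": -45,"wx": 0,"wy": 0,"wz": 0},
  {"tx": -270.1,"ty": -182.7,"tz": -45,"wx": 0,"wy": 0,"wz": 0},
  {"tx": -270.1,"ty": -182.7,"tz": -45,"wx": 0,"wy": 0,"wz": 0},
  {"tx": -270.1,"ty": -182.7,"tz": -45,"wx": 0,"wy": 0,"wz": 0},
  {"tx": -270.1,"ty": -182.7,"tz": -45,"wx": 0,"wy": 0,"wz": 0},
  {"tx": -270.1,"ty": -182.7,"tz": -45,"wx": 0,"wy": 0,"wz": 0},
])

```text
time: 21.25
eef_pos: [0.5089, 0.2009, 0.3437]
tcp_rot: [0.837, -0.547, -0.001, 0.001]
contact_force: [-0.5, -0.4, -0.9]
opening: 0.431
```

Call:
apply_moves([
  {"tx": 0,"ty": 0,"tz": 20,"wx": 0,"wy": 0,"wz": 0},
  {"tx": 0,"ty": 0,"tz": 34,"wx": 0,"wy": 0,"wz": 0},
  {"tx": 0,"ty": 0,"tz": 41,"wx": 0,"wy": 0,"wz": 0},
  {"tx": 0,"ty": 0,"tz": 45,"wx": 0,"wy": 0,"wz": 0},
  {"tx": 0,"ty": 0,"tz": 48,"wx": 0,"wy": 0,"wz": 0},
  {"tx": 0,"ty": 0,"tz": 48,"wx": 0,"wy": 0,"wz": 0},
  {"tx": 0,"ty": 0,"tz": 48,"wx": 0,"wy": 0,"wz": 0},
])

```text
time: 21.95
eef_pos: [0.5093, 0.2022, 0.2973]
tcp_rot: [0.838, -0.546, 0.0, -0.0]
contact_force: [-0.4, -0.1, -1.4]
opening: 0.43
```

```bash
python3 - <<'E'
from h import *
print(np.mean([ (imaging.read_camera("top") and readout.get_state()["contact_force"]) for i in range(4)],0))
E
python3 sp.py s23
```

```text
[-0.48330044 -0.25413021 -1.07367236]
22.2 [0.50913691 0.20218341 0.29711399] [ 0.56672635  1.42675014 -0.82056952] [ 0.00421251 -0.00658116  0.00096547] 0.43402651263079844
```

View pics/s23.png

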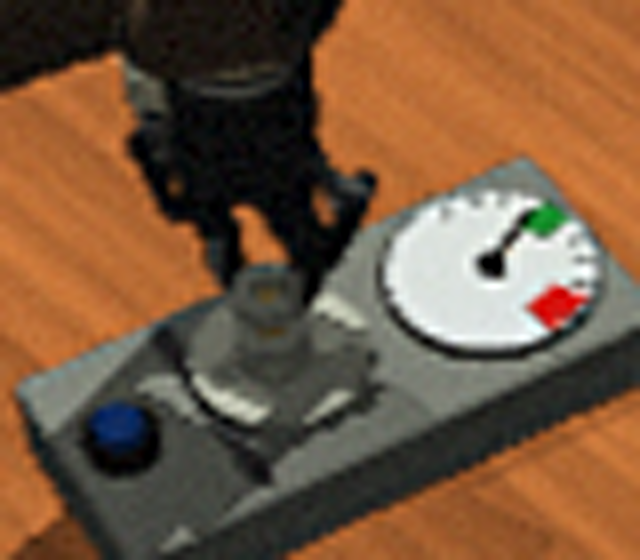

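Call:
apply_moves([
  {"tx": 0,"ty": 0,"tz": 2,"wx": 0,"wy": 0,"wz": 0},
  {"tx": 0,"ty": 0,"tz": 4,"wx": 0,"wy": 0,"wz": 0},
  {"tx": 0,"ty": 0,"tz": 4,"wx": 0,"wy": 0,"wz": 0},
  {"tx": 0,"ty": 0,"tz": 4,"wx": 0,"wy": 0,"wz": 0},
])

```text
time: 22.6
eef_pos: [0.509, 0.2021, 0.2925]
tcp_rot: [0.838, -0.546, -0.0, 0.0]
contact_force: [-1.0, 0.2, -1.3]
opening: 0.435
```

```bash
python3 - <<'E'
from h import *
print(np.mean([ (imaging.read_camera("top") and readout.get_state()["contact_force"]) for i in range(4)],0))
E
python3 sp.py s24
```

```text
[-0.16620642 -0.02066507 -1.35449308]
22.85 [0.50907839 0.20212122 0.29279451] [ 0.07905579  0.1030944  -1.42059751] [-0.01957946  0.014767   -0.01491782] 0.4343866742141786
```

View pics/s24.png

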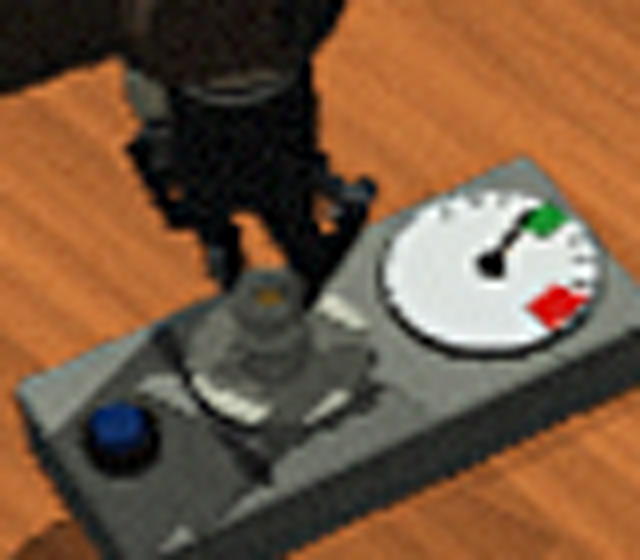

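Call:
apply_moves([
  {"tx": 0,"ty": 0,"tz": 4,"wx": 0,"wy": 0,"wz": 0},
  {"tx": 0,"ty": 0,"tz": 8,"wx": 0,"wy": 0,"wz": 0},
  {"tx": 0,"ty": 0,"tz": 10,"wx": 0,"wy": 0,"wz": 0},
  {"tx": 0,"ty": 0,"tz": 11.5,"wx": 0,"wy": 0,"wz": 0},
  {"tx": 0,"ty": 0,"tz": 12.5,"wx": 0,"wy": 0,"wz": 0},
  {"tx": 0,"ty": 0,"tz": 12.5,"wx": 0,"wy": 0,"wz": 0},
  {"tx": 0,"ty": 0,"tz": 12.5,"wx": 0,"wy": 0,"wz": 0},
])

```text
time: 23.55
eef_pos: [0.5091, 0.2021, 0.2804]
tcp_rot: [0.838, -0.546, 0.0, -0.0]
contact_force: [0.1, -0.7, 0.0]
opening: 0.435
```

```bash
python3 - <<'E'
from h import *
print(np.mean([ (imaging.read_camera("top") and readout.get_state()["contact_force"]) for i in range(4)],0))
E
python3 sp.py s25
```

```text
[-0.59699906 -0.02015773 -0.067403  ]
23.8 [0.50908504 0.20211729 0.28035511] [-0.93801263 -0.85426904  0.25603759] [-0.05198715  0.11968407 -0.01219426] 0.43789230287995423
```

View pics/s25.png

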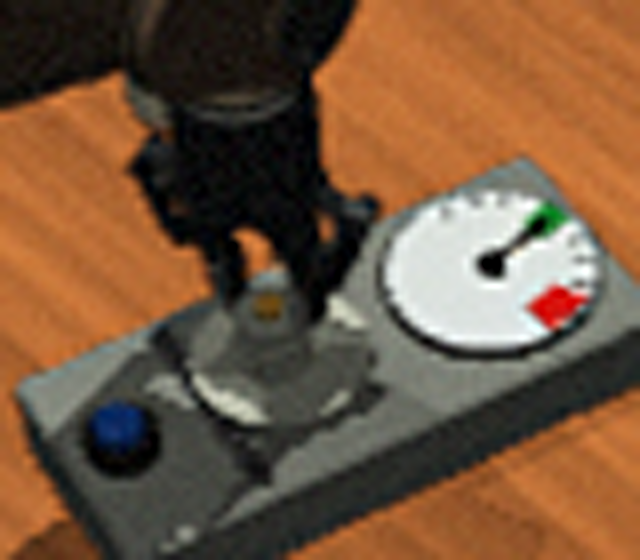

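The ring's weight is now on the stack. Releasing.

Call:
apply_moves([
  {"tx": 0,"ty": 0,"tz": 0,"wx": 0,"wy": 0,"wz": 0},
  {"tx": 0,"ty": 0,"tz": 0,"wx": 0,"wy": 0,"wz": 0},
  {"tx": 0,"ty": 0,"tz": 0,"wx": 0,"wy": 0,"wz": 0},
  {"tx": 0,"ty": 0,"tz": -10,"wx": 0,"wy": 0,"wz": 0},
  {"tx": 0,"ty": 0,"tz": -30,"wx": 0,"wy": 0,"wz": 0},
  {"tx": 0,"ty": 0,"tz": -60,"wx": 0,"wy": 0,"wz": 0},
  {"tx": 0,"ty": 0,"tz": -70,"wx": 0,"wy": 0,"wz": 0},
  {"tx": 0,"ty": 0,"tz": -70,"wx": 0,"wy": 0,"wz": 0},
], hand=0.65)

```text
time: 24.6
eef_pos: [0.5096, 0.2023, 0.3529]
tcp_rot: [0.838, -0.546, 0.002, -0.002]
contact_force: [-1.0, 1.1, -0.7]
opening: 0.649
```

```bash
python3 sp.py s26; python3 dial.py t26
```

```text
24.65 [0.50912339 0.20213352 0.35098146] [-0.24861565 -0.02475451  0.61849933] [-0.00525966  0.02982347  0.02928801] 0.650323675706658
pointer 1.34 1.324507510682514
green 1.07 1.4000000000000001
red 2.55 3.08
```

View pics/s26.png

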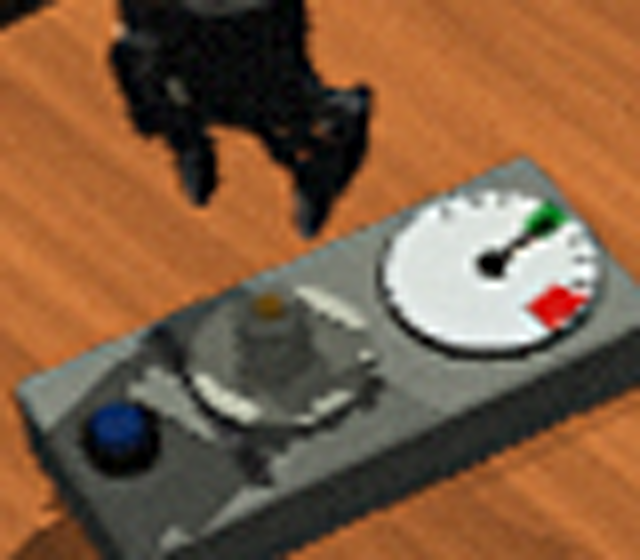

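View pics/t26.png

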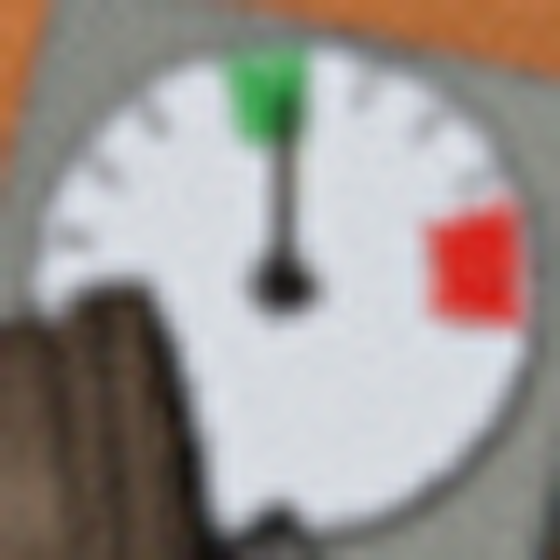

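Run:
```python
from h import *
for n in("side","top"):
    c=imaging.read_camera(n); hs=cv2.cvtColor(c["img"],cv2.COLOR_RGB2HSV).astype(int)
    m=(hs[...,0]>100)&(hs[...,0]<125)&(hs[...,1]>120)&(hs[...,2]>60)
    nn,l,st,ce=cv2.connectedComponentsWithStats(m.astype(np.uint8))
    for i in range(1,nn):
        if 15<st[i][4]<150 and 180<ce[i][0]<215 and 170<ce[i][1]<260: print(n,st[i],ce[i],[plane(c,ce[i],z) for z in(.06,.065,.07)])
```

```text
side [197 185   6   5  24] [199.29166667 187.29166667] [array([0.42291304, 0.23810986, 0.06      ]), array([0.42077343, 0.23435995, 0.065     ]), array([0.41863383, 0.23061003, 0.07      ])]
```

The pointer reads about 1.33, clearly inside green. Next, the button: I'll close the fingers and hover over it.

Call:
apply_moves([
  {"tx": -30,"ty": 37,"tz": 0,"wx": 0,"wy": 0,"wz": 0},
  {"tx": -58.2,"ty": 73.2,"tz": 0,"wx": 0,"wy": 0,"wz": 0},
  {"tx": -58.2,"ty": 73.2,"tz": 20,"wx": 0,"wy": 0,"wz": 0},
  {"tx": -58.2,"ty": 73.2,"tz": 50,"wx": 0,"wy": 0,"wz": 0},
  {"tx": -58.2,"ty": 73.2,"tz": 75,"wx": 0,"wy": 0,"wz": 0},
  {"tx": -58.2,"ty": 73.2,"tz": 80.5,"wx": 0,"wy": 0,"wz": 0},
  {"tx": -58.2,"ty": 73.2,"tz": 80.5,"wx": 0,"wy": 0,"wz": 0},
  {"tx": -58.2,"ty": 73.2,"tz": 80.5,"wx": 0,"wy": 0,"wz": 0},
], hand=0, force=20)

```text
time: 25.75
eef_pos: [0.4192, 0.226, 0.2707]
tcp_rot: [0.838, -0.546, 0.0, -0.001]
contact_force: [0.1, -0.4, 0.7]
opening: 0.002
```

```bash
python3 sp.py s27
```

```text
25.8 [0.41936664 0.22605793 0.2711391 ] [-0.01769141 -0.58696461 -0.30402856] [ 0.05980771  0.01605442 -0.01489818] 0.0009063818854653817
```

View pics/s27.png

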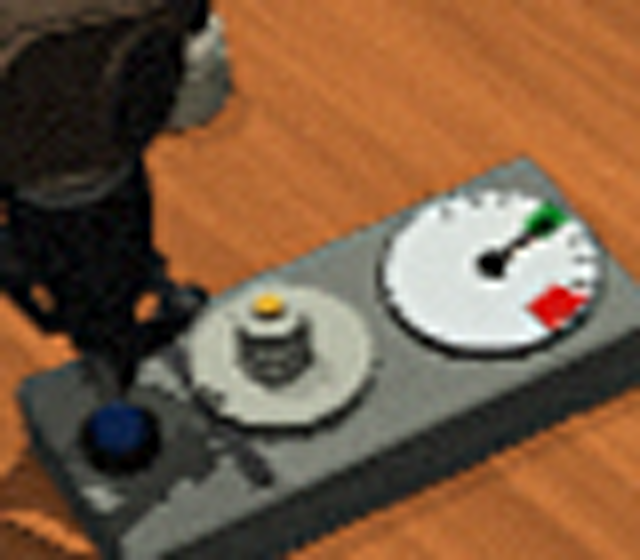

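Run:
```python
from h import *
c=imaging.read_camera("side")
for z in(.06,.066,.07,.09,.095,.098): print(z,proj(c,(.419,.226,z)))
c=imaging.read_camera("top"); crop(c["img"],196,210,80,110,5.4,"pics/t27.png")
```

```text
0.06 [200.33139026 189.32418007]
0.066 [200.15075916 188.43201973]
0.07 [200.02982313 187.83470103]
0.09 [199.41887925 184.81717029]
0.095 [199.26449165 184.05462998]
0.098 [199.17153813 183.59552053]
```

View pics/t27.png

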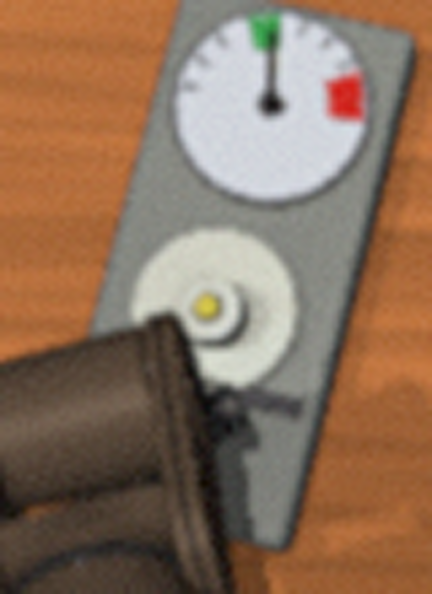

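Call:
apply_moves([
  {"tx": 0,"ty": 0,"tz": 12,"wx": 0,"wy": 0,"wz": 0},
  {"tx": 0,"ty": 0,"tz": 20,"wx": 0,"wy": 0,"wz": 0},
  {"tx": 0,"ty": 0,"tz": 24,"wx": 0,"wy": 0,"wz": 0},
  {"tx": 0,"ty": 0,"tz": 26,"wx": 0,"wy": 0,"wz": 0},
  {"tx": 0,"ty": 0,"tz": 28,"wx": 0,"wy": 0,"wz": 0},
  {"tx": 0,"ty": 0,"tz": 28,"wx": 0,"wy": 0,"wz": 0},
])

```text
time: 26.5
eef_pos: [0.4191, 0.2261, 0.2441]
tcp_rot: [0.838, -0.546, -0.001, 0.001]
contact_force: [-7.4, -2.6, 17.7]
opening: 0.001
```

Call:
apply_moves([
  {"tx": 0,"ty": 0,"tz": 1,"wx": 0,"wy": 0,"wz": 0},
  {"tx": 0,"ty": 0,"tz": 2,"wx": 0,"wy": 0,"wz": 0},
  {"tx": 0,"ty": 0,"tz": 2,"wx": 0,"wy": 0,"wz": 0},
])

```text
time: 26.8
eef_pos: [0.4194, 0.2262, 0.2439]
tcp_rot: [0.838, -0.546, -0.001, 0.002]
contact_force: [-12.1, -3.4, 29.2]
opening: -0.002
```

Call:
apply_moves([
  {"tx": 0,"ty": 0,"tz": 1,"wx": 0,"wy": 0,"wz": 0},
  {"tx": 0,"ty": 0,"tz": 2,"wx": 0,"wy": 0,"wz": 0},
  {"tx": 0,"ty": 0,"tz": 2,"wx": 0,"wy": 0,"wz": 0},
])

```text
time: 27.1
eef_pos: [0.4197, 0.2264, 0.2437]
tcp_rot: [0.838, -0.546, -0.001, 0.002]
contact_force: [-16.9, -6.0, 39.7]
opening: -0.002
```

Call:
apply_moves([
  {"tx": 0,"ty": 0,"tz": 1,"wx": 0,"wy": 0,"wz": 0},
  {"tx": 0,"ty": 0,"tz": 2,"wx": 0,"wy": 0,"wz": 0},
  {"tx": 0,"ty": 0,"tz": 2,"wx": 0,"wy": 0,"wz": 0},
])

```text
time: 27.4
eef_pos: [0.42, 0.2265, 0.2434]
tcp_rot: [0.838, -0.546, -0.002, 0.003]
contact_force: [-21.4, -8.4, 50.4]
opening: 0.006
```

Run:
```python
from h import *
f=[]
for i in range(4):
    c=imaging.read_camera("side"); f.append(readout.get_state()["contact_force"])
print(np.mean(f,0),readout.get_state()["eef_pos"]); crop(c["img"],210,180,80,60,8,"pics/s28.png")
```

```text
[-20.95449246  -8.58171898  49.87110787] [0.42000445 0.22651287 0.24344055]
```

View pics/s28.png

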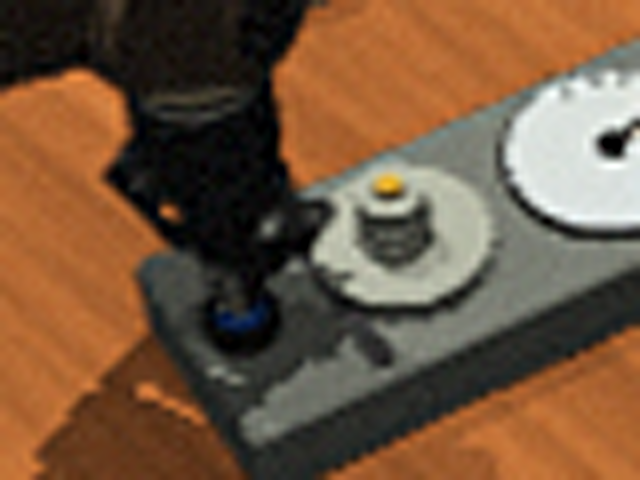

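That batch pressed harder than I intended, about 50 N at the fingertips. I'll ease off while staying in contact, then check whether the cap is down.

Call:
apply_moves([
  {"tx": 0,"ty": 0,"tz": -4,"wx": 0,"wy": 0,"wz": 0},
  {"tx": 0,"ty": 0,"tz": -7,"wx": 0,"wy": 0,"wz": 0},
  {"tx": 0,"ty": 0,"tz": -7,"wx": 0,"wy": 0,"wz": 0},
])

```text
time: 27.9
eef_pos: [0.4188, 0.226, 0.2443]
tcp_rot: [0.838, -0.546, -0.0, 0.0]
contact_force: [-4.0, -1.9, 11.6]
opening: -0.003
```

```bash
python3 - <<'E'
from h import *
a=0;f=[]
for i in range(4):
    c=imaging.read_camera("side"); s=readout.get_state(); f.append(s["contact_force"]); a=a+c["img"].astype(float)
print(np.mean(f,0),s["eef_pos"],s["wrist_torque"]); a=(a/4).astype(np.uint8); crop(a,200,186,36,30,20,"pics/s29.png")
b=cv2.imread("pics/side0.png")
E
python3 - <<'E'
import cv2
# unpressed reference from s27 crop (x185..265,y135..205, 8x) -> same window 182..218,171..201
b=cv2.imread("pics/s27.png"); x0,y0=185,135
w=b[(171-y0)*8:(201-y0)*8,0:(218-x0)*8]; cv2.imwrite("pics/s27b.png",cv2.resize(w,None,fx=2.5,fy=2.5,interpolation=cv2.INTER_CUBIC))
E
```

```text
[-4.41645683 -1.3974701  11.81040995] [0.41892731 0.22600547 0.24427018] [-0.30289372  0.84362311  0.02019535]
```

View pics/s29.png

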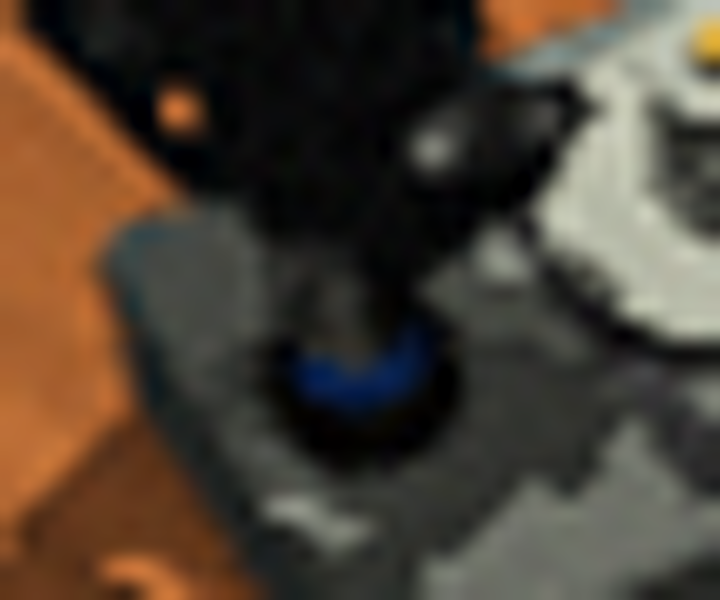

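View pics/s27b.png

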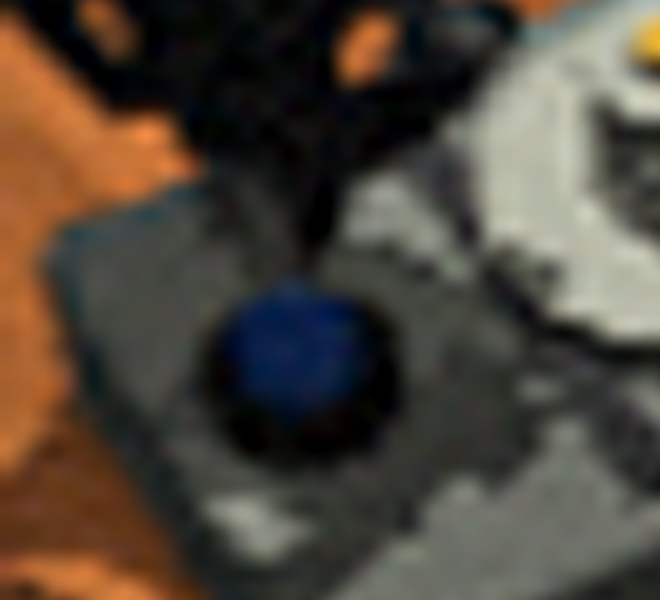

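Call:
apply_moves([
  {"tx": 0,"ty": 0,"tz": -2.5,"wx": 0,"wy": 0,"wz": 0},
  {"tx": 0,"ty": 0,"tz": -2.5,"wx": 0,"wy": 0,"wz": 0},
  {"tx": 0,"ty": 0,"tz": -2.5,"wx": 0,"wy": 0,"wz": 0},
])

```text
time: 28.4
eef_pos: [0.4186, 0.2259, 0.2452]
tcp_rot: [0.838, -0.546, 0.0, -0.0]
contact_force: [-1.4, -0.3, 2.9]
opening: 0.001
```

```bash
cat > fm.py <<'E'
from h import *
f=[];p=[]
for i in range(5):
    c=imaging.read_camera("side"); s=readout.get_state(); f.append(s["contact_force"]);p.append(s["eef_pos"])
print(s["time"],np.mean(f,0),np.std(f,0),np.mean(p,0))
E
python3 fm.py
```

```text
28.65 [-0.59298152 -0.22447132  3.78626238] [0.28381496 0.51676374 0.47577393] [0.41866199 0.22587451 0.24513556]
```

Call:
apply_moves([
  {"tx": 0,"ty": 0,"tz": -2.5,"wx": 0,"wy": 0,"wz": 0},
  {"tx": 0,"ty": 0,"tz": -2.5,"wx": 0,"wy": 0,"wz": 0},
  {"tx": 0,"ty": 0,"tz": -2.5,"wx": 0,"wy": 0,"wz": 0},
])

```text
time: 28.95
eef_pos: [0.4186, 0.2259, 0.2477]
tcp_rot: [0.838, -0.546, 0.0, -0.0]
contact_force: [-0.2, 0.4, 1.1]
opening: 0.003
```

```bash
python3 fm.py
```

```text
29.2 [0.06895804 0.29070361 2.31511777] [0.30193417 0.38348472 0.33139184] [0.41863724 0.2258693  0.24770611]
```

Backing off, the force falls as a spring would: 3.8 N at 0.9 mm off the stop and 2.3 N at 3.5 mm. So the cap had been at its full stop, about 4.3 N of spring load. Now I'll let go and retreat.

Call:
apply_moves([
  {"tx": 0,"ty": 0,"tz": -5,"wx": 0,"wy": 0,"wz": 0},
  {"tx": 0,"ty": 0,"tz": -20,"wx": 0,"wy": 0,"wz": 0},
  {"tx": 0,"ty": 0,"tz": -60,"wx": 0,"wy": 0,"wz": 0},
  {"tx": 0,"ty": 0,"tz": -100,"wx": 0,"wy": 0,"wz": 0},
  {"tx": 50,"ty": 10,"tz": -110,"wx": 0,"wy": 0,"wz": 0},
  {"tx": 100,"ty": 20,"tz": -110,"wx": 0,"wy": 0,"wz": 0},
  {"tx": 150,"ty": 30,"tz": -110,"wx": 0,"wy": 0,"wz": 0},
  {"tx": 200,"ty": 40,"tz": -110,"wx": 0,"wy": 0,"wz": 0},
  {"tx": 200,"ty": 40,"tz": -110,"wx": 0,"wy": 0,"wz": 0},
  {"tx": 200,"ty": 40,"tz": -110,"wx": 0,"wy": 0,"wz": 0},
  {"tx": 200,"ty": 40,"tz": -110,"wx": 0,"wy": 0,"wz": 0},
])

```text
time: 30.3
eef_pos: [0.4622, 0.0274, 0.3573]
tcp_rot: [0.838, -0.546, -0.001, 0.0]
contact_force: [0.2, 0.0, 0.1]
opening: 0.003
```

```bash
python3 dial.py t30
python3 - <<'E'
from h import *
c=imaging.read_camera("top"); crop(c["img"],256,210,360,260,2.2,"pics/t31.png")
c=imaging.read_camera("side"); crop(c["img"],230,190,100,75,8,"pics/s31.png")
E
```

```text
pointer 1.34 1.3245988711256171
green 1.07 1.4000000000000001
red 2.55 3.08
```

View pics/t31.png

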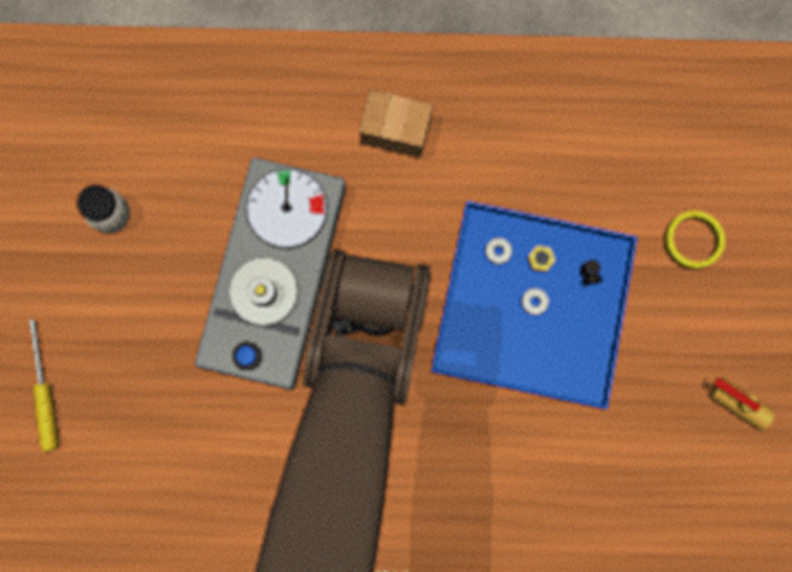

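View pics/s31.png

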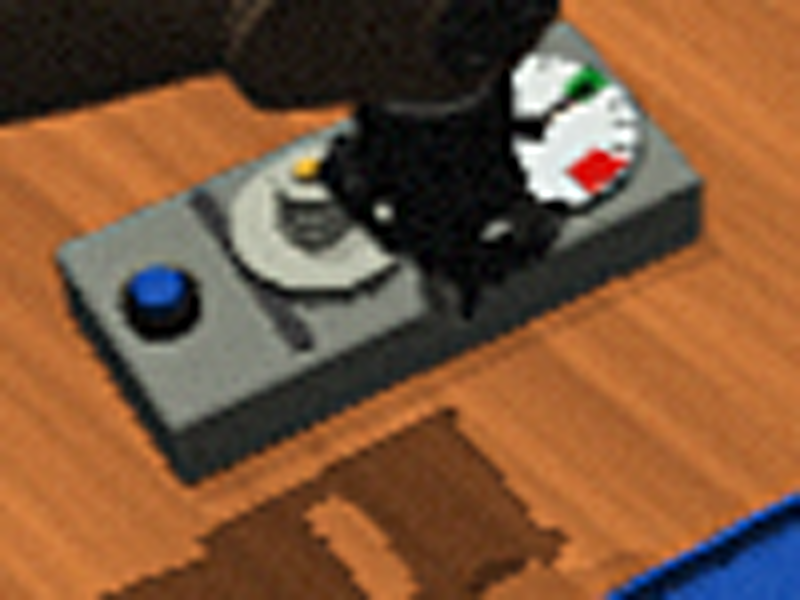

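Three rings are on the spigot, the pointer rests in green at about 1.32, the button is back up, and two rings, the nut and the elbow are still in the tray. The arm is clear of everything, so I'll hand in.

```bash
python3 -c "
from plant import ctrl; print(ctrl.sign_off())"
```

```text
the job is handed in; nothing more can be done
None
```

I threaded three rings onto the spigot, pressed the blue button once after the pointer was in the green, and handed the job in at about 30 s.

**Rings:** The pointer rested at about 1.32 to 1.34, inside the green zone (1.04 to 1.44). With two rings it read about 1.04, right at the green edge and too close to call, so I added the third. In every picture and reading I took, the pointer stayed well short of red.

**Button:** After I let go, the button was up again and the pointer had not moved. As I backed off, the button's force fell like a spring's, which shows it had been fully down.

**Pressed too hard:** I ran several press steps without checking the force between them. The fingertips pushed on the button's stop with about 50 N for a moment before I eased off. That is below the 120 N wrist limit. It exceeds the 40 N allowed for the arm or gripper body; I take that limit not to cover the fingertips, but I can't confirm it.

**Everything else:** The last top picture shows two rings, the nut and the elbow still in the tray, and the carton, jar, driver, tape and valve where they were. The arm was touching nothing.

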